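# Pull the wide cutters from the spring clip strip

### The job

The three wide-headed drill cutters are going off for sharpening. One at a time, pull each straight out of its spring clip along the way it leans, and stand it on its shank in a well of its own in the wooden carrying block, lowered in and not dropped. Leave the two narrow countersinks clipped in the strip, and do not disturb the jar, bottle, tape measure or pliers.

Things in the scene. Friction and masses are not known exactly. Their poses are not given: they have to be found in the camera images.
- rack: clip strip on a fixed stand (steel base 262 x 120 x 8 mm, aluminium rail 242 mm long). Origin on the bench under the rail; x to its back, y along the row, z up. Five places 46 mm apart (y=-92, -46, 0, 46, 92 mm), a cutter in each, in any order. They lean 32 degrees (0.56 rad) from vertical, heads to -x: their axis here is (-0.531, 0, 0.847). Shank ends at x=20, z=45 mm.
- clips (a point): a point 44 mm up the axis of the middle place, where the clip noses sit (axes as the rack's). Each shank stands 30 mm deep in a 15.6 mm square guide; above it two sprung leaves, on the +y and -y sides, hold its waist; they end 54 mm up the axis. A straight pull of about 8 to 14 N snaps it out in the first 7 mm; it is clear after 50 mm. Fingers have room before and behind the row, not between heads.
- forstner_a: steel cutter with a WIDE flat cylindrical head (like a Forstner bit), 0.10 to 0.17 kg, clipped in the strip at the start. Origin: centre of the shank's lower end; z runs up the shank. Shank 14 mm diameter, z=0 to 62 mm, with a 9 mm waist at z=44 mm; head 36 mm diameter, z=62 to 84 mm (straight side to grip from 65 to 84 mm), then a small 5 mm centre point.
- forstner_b: steel cutter with a WIDE flat cylindrical head (like a Forstner bit), 0.10 to 0.17 kg, clipped in the strip at the start. Origin: centre of the shank's lower end; z runs up the shank. Shank 14 mm diameter, z=0 to 62 mm, with a 9 mm waist at z=44 mm; head 36 mm diameter, z=62 to 84 mm (straight side to grip from 65 to 84 mm), then a small 5 mm centre point.
- forstner_c: steel cutter with a WIDE flat cylindrical head (like a Forstner bit), 0.10 to 0.17 kg, clipped in the strip at the start. Origin: centre of the shank's lower end; z runs up the shank. Shank 14 mm diameter, z=0 to 62 mm, with a 9 mm waist at z=44 mm; head 36 mm diameter, z=62 to 84 mm (straight side to grip from 65 to 84 mm), then a small 5 mm centre point.
- countersink_a: a steel countersink with a NARROW head that must stay in its clip: 22 mm across from z=63 to 77 mm, then a cone to a blunt point at 89 mm. Same 14 mm shank, origin and axes as the wide-headed cutters.
- countersink_b: a steel countersink with a NARROW head that must stay in its clip: 22 mm across from z=63 to 77 mm, then a cone to a blunt point at 89 mm. Same 14 mm shank, origin and axes as the wide-headed cutters.
- block: the wooden carrying block, fixed to the bench, 60 mm (x) by 172 mm (y) by 55 mm high; origin at the centre of its underside, z up. Three vertical square wells 26 x 26 mm, 45 mm deep, in a row along y, 54 mm apart. A wide-headed cutter stands in a well on its shank end with its head clear above the block.
- well0 (a point): centre of the floor of well 0 of the block (10 mm above the bench, 45 mm below the well's mouth); axes as the block's. Any cutter may go into any well
- well1 (a point): centre of the floor of well 1 of the block (10 mm above the bench, 45 mm below the well's mouth); axes as the block's. Any cutter may go into any well
- well2 (a point): centre of the floor of well 2 of the block (10 mm above the bench, 45 mm below the well's mouth); axes as the block's. Any cutter may go into any well
- jar: a spice jar, 40 mm diameter, 105 mm high, standing beside the -y end of the strip; origin at the centre of its underside, z up. Leave alone.
- bottle: a small white bottle with a blue cap, 48 mm diameter, 84 mm high, standing beside the +y end of the strip; origin at the centre of its underside, z up. Leave alone.
- tape_measure: a yellow tape measure, 40 x 80 x 66 mm high, standing on the bench behind the block; origin at the centre of its underside. Leave alone.
- pliers: pliers lying flat on the bench in front of the strip, 48 x 181 x 15 mm, long axis y; origin at the centre of the underside. Leave alone.
Things that resemble listed ones, but are neither listed nor needed, are in the scene too. Leave any green, pink or red look-alike of the forstner_b alone.

How it is judged (in metres and radians):
At the end, for the whole second after the job is handed in: Each well holds one wide-headed cutter on its shank: end within 14 mm of the well's centre and 8 mm of its floor, leaning under 0.4 rad, at rest (under 50 mm/s). Both countersinks within 8 mm of where they were clipped; jar and bottle upright within 0.2 rad (((horizontal distance between forstner_a and well0 below 0.014 m and z of forstner_a in the frame of well0 below 0.008 m and angle between forstner_a's own z axis and vertical below 0.4 rad) or (horizontal distance between forstner_b and well0 below 0.014 m and z of forstner_b in the frame of well0 below 0.008 m and angle between forstner_b's own z axis and vertical below 0.4 rad) or (horizontal distance between forstner_c and well0 below 0.014 m and z of forstner_c in the frame of well0 below 0.008 m and angle between forstner_c's own z axis and vertical below 0.4 rad)) and ((horizontal distance between forstner_a and well1 below 0.014 m and z of forstner_a in the frame of well1 below 0.008 m and angle between forstner_a's own z axis and vertical below 0.4 rad) or (horizontal distance between forstner_b and well1 below 0.014 m and z of forstner_b in the frame of well1 below 0.008 m and angle between forstner_b's own z axis and vertical below 0.4 rad) or (horizontal distance between forstner_c and well1 below 0.014 m and z of forstner_c in the frame of well1 below 0.008 m and angle between forstner_c's own z axis and vertical below 0.4 rad)) and ((horizontal distance between forstner_a and well2 below 0.014 m and z of forstner_a in the frame of well2 below 0.008 m and angle between forstner_a's own z axis and vertical below 0.4 rad) or (horizontal distance between forstner_b and well2 below 0.014 m and z of forstner_b in the frame of well2 below 0.008 m and angle between forstner_b's own z axis and vertical below 0.4 rad) or (horizontal distance between forstner_c and well2 below 0.014 m and z of forstner_c in the frame of well2 below 0.008 m and angle between forstner_c's own z axis and vertical below 0.4 rad)) and linear speed of each of forstner_a, forstner_b, forstner_c below 0.05 m/s and distance of each of countersink_a, countersink_b from where it was at the start of the episode below 0.008 m and angle between each of jar, bottle's own z axis and vertical below 0.2 rad); the robot touches nothing.
It fails at once if two wide-headed cutters are out of their clips and not yet in a well at the same time (((distance of forstner_a from where it was at the start of the episode above 0.03 m and not (horizontal distance between forstner_a and well0 below 0.02 m and z of forstner_a in the frame of well0 below 0.03 m) and not (horizontal distance between forstner_a and well1 below 0.02 m and z of forstner_a in the frame of well1 below 0.03 m) and not (horizontal distance between forstner_a and well2 below 0.02 m and z of forstner_a in the frame of well2 below 0.03 m)) and (distance of forstner_b from where it was at the start of the episode above 0.03 m and not (horizontal distance between forstner_b and well0 below 0.02 m and z of forstner_b in the frame of well0 below 0.03 m) and not (horizontal distance between forstner_b and well1 below 0.02 m and z of forstner_b in the frame of well1 below 0.03 m) and not (horizontal distance between forstner_b and well2 below 0.02 m and z of forstner_b in the frame of well2 below 0.03 m))) or ((distance of forstner_a from where it was at the start of the episode above 0.03 m and not (horizontal distance between forstner_a and well0 below 0.02 m and z of forstner_a in the frame of well0 below 0.03 m) and not (horizontal distance between forstner_a and well1 below 0.02 m and z of forstner_a in the frame of well1 below 0.03 m) and not (horizontal distance between forstner_a and well2 below 0.02 m and z of forstner_a in the frame of well2 below 0.03 m)) and (distance of forstner_c from where it was at the start of the episode above 0.03 m and not (horizontal distance between forstner_c and well0 below 0.02 m and z of forstner_c in the frame of well0 below 0.03 m) and not (horizontal distance between forstner_c and well1 below 0.02 m and z of forstner_c in the frame of well1 below 0.03 m) and not (horizontal distance between forstner_c and well2 below 0.02 m and z of forstner_c in the frame of well2 below 0.03 m))) or ((distance of forstner_b from where it was at the start of the episode above 0.03 m and not (horizontal distance between forstner_b and well0 below 0.02 m and z of forstner_b in the frame of well0 below 0.03 m) and not (horizontal distance between forstner_b and well1 below 0.02 m and z of forstner_b in the frame of well1 below 0.03 m) and not (horizontal distance between forstner_b and well2 below 0.02 m and z of forstner_b in the frame of well2 below 0.03 m)) and (distance of forstner_c from where it was at the start of the episode above 0.03 m and not (horizontal distance between forstner_c and well0 below 0.02 m and z of forstner_c in the frame of well0 below 0.03 m) and not (horizontal distance between forstner_c and well1 below 0.02 m and z of forstner_c in the frame of well1 below 0.03 m) and not (horizontal distance between forstner_c and well2 below 0.02 m and z of forstner_c in the frame of well2 below 0.03 m)))).
It fails at once if a countersink is drawn or pushed more than 12 mm from where it was clipped (distance of any of countersink_a, countersink_b from where it was at the start of the episode above 0.012 m).
It fails at once if a wide-headed cutter is dropped: out of its clip, touched by no finger, and more than 25 mm above the floor of the wells ((distance of forstner_a from where it was at the start of the episode above 0.05 m and z of forstner_a in the frame of well0 above 0.025 m and contact force between the fingers and forstner_a below 0.01 N) or (distance of forstner_b from where it was at the start of the episode above 0.05 m and z of forstner_b in the frame of well0 above 0.025 m and contact force between the fingers and forstner_b below 0.01 N) or (distance of forstner_c from where it was at the start of the episode above 0.05 m and z of forstner_c in the frame of well0 above 0.025 m and contact force between the fingers and forstner_c below 0.01 N)).
It fails at once if the spice jar, the bottle, the tape measure or the pliers is shifted more than 30 mm, or the jar or bottle is tipped (distance of any of jar, bottle, tape_measure, pliers from where it was at the start of the episode above 0.03 m or angle between any of jar, bottle's own z axis and vertical above 0.4 rad).
It also fails if it takes over 69 s, if anything falls off the work surface, if the arm or the gripper's body presses on something with over 40 N, if the wrist force passes 120 N, or if a joint passes its speed limit or range.

### The arm

A 6-joint arm with a two-finger parallel gripper is mounted at the origin on a cart in front of the work surface, level with it; the furniture and walls round the work are solid. World frame = base frame: x ahead of the robot, y to its left, z up, the work surface at z = 0. Lengths are in m, angles in degrees, forces in N, time in s.
With the tool pointing down it reaches from about 0.375 to 0.9 m from the base axis. Payload 3.1 kg.
Tool frame: the origin (TCP) lies midway between the tips of the shut fingers; the grasp point (between the pads) lies 19 mm behind it; z points along the fingers, y is the line along which they close (so a half turn about z gives the same grasp; the last joint's range is limited). The gripper opens to 85 mm and grips with 20 to 120 N. Pads are 22 mm wide; open, the fingers measure 114 mm over their backs; the gripper's body (76 mm by 85 mm) begins 54 mm behind the grasp point. The pads swing forward as they close: fully open they stand 13 mm farther back than shut.
Start: joints at [65.46, 30.224, 82.088, -0, 67.689, -10.227], TCP at [0.154, 0.606, 0.231] pointing down, gripper open.
Joint ranges: [-176.69, 176.69], [-43.24, 126.21], [12.49, 139.97], [-82, 262], [0, 151.66], [-163.58, 163.58]. Speed limits (degrees/s): [159.86, 159.86, 180, 180, 180, 180].

### API

Orientations are given as a 3x3 rotation matrix whose columns are the frame's x, y, z axes.
In Python, from workcell import manip gives the robot as it stands. The module is installed in compiled form; this text tells all that it offers.
- The arm moves only by the tool send_rows, never from a script. Its argument "motion" is a list of rows, each an object of numbers: "grip": the opening, from -1 (shut) to 1 (fully open); "tx", "ty", "tz": the shift along the tool's x, y, z in m; "rx", "ry", "rz": the turn, a rotation vector about the tool's x, y, z in rad. A call has exactly 5 rows; each row shifts and turns the commanded pose from where the row before left it, along the tool's axes as they then stand; what a row does not reach is not made up. A row lasts 1/8 s, in which the tool goes at most 62.5 mm and 10.7 degrees, less where a joint would pass 70% of its speed; a pose out of reach is approached as far as the arm can. A call is refused whole if a number of a shift passes 0.0625 or a number of a turn 0.188, either way. A call with a gripper value outside its range is refused whole. The fingers move at their own pace and stop on an object; "squeeze" is the grip in N (left out, the last holds). Time passes only in rows, so rows that do not move let the fingers close, or fill a call up. It gives the time, the measured TCP pose, the force, the opening and the grip force at its end, in the units of the state.
- manip.sense(): the state, without advancing time (a new reading comes with each control period).
- manip.read_camera(name): name is "scene" or "top" or "wrist"; returns (picture, depth): 480x640x3 uint8, blue, green, red; 480x640 float32, m along the optical axis (not along the pixel's ray), 0 where there is no reading.
- manip.camera_info(name): a dict with "intrinsics" (3x3 intrinsics, pixels), "world_to_cam" (4x4, takes a point from world to camera coordinates). Camera axes: x right, y down, z forward; pixel columns grow to the right and rows downward; lengths in m; the calibration is good to about 2 mm. A picture is of the moment at which its call begins: read the wrist's pose just before it. camera_info takes no time and is no camera call; for the wrist camera it gives the pose at the moment of the call.
- manip.hand_in(): hands the job in; it is judged then, once.
Trained networks look in the newest picture that a camera, given by its name, has taken for a name from the list of things; names that differ only in an ending like _2 or _b are one class to them, and where a whole thing is asked for, a point or a joint stands for the part that bears it (a point fixed in the world has none). Each returns a list of dicts, best first, with "confidence" (0 to 1); they miss things now and then, are a little off and sometimes report something else, mostly with a low value. They report only what shows in the picture. A call takes as long as a camera call. They do not tell look-alikes from the thing itself.
- manip.look_for(camera, query): "at" ([x, y, z] in m, in world coordinates, good to about 4 mm: the middle of the surface that is visible of it).
The state is a dict: "clock": time; "q": joint angles; "dq": joint speeds; "tau": joint torques, N m; "position": TCP position; "orientation": TCP orientation; "contact_force": force on the tool from outside, world axes, zero at the start; "ft_torque": the same for the moment, N m; "width": opening from 0.0 (shut) to 1.0 (fully open); "grip_force": force on a finger pad.
Only numpy, scipy, OpenCV 4.12 (cv2) and the standard library are available. Lean on these libraries where they do the work, as an engineer would, in place of code of your own. Each camera call takes 0.05 s, during which the arm holds its last target. There are 200 camera calls.

## Working session

There is one attempt and no reset: what is moved stays moved. The work goes in short steps, Python scripts to look and compute and a tool call to move; the robot and the scene stay as the last step left them, time stands still between calls to the robot, and variables do not carry over. Pictures are saved under pics/ and viewed, at most 10 in all, crops included, and the job is handed in when it is done.

Besides the shell and the picture viewer there is one more tool, called by a JSON object that holds its "op" and its "data", one argument or row to a line. send_rows: Moves the arm, as the interface text tells. Its arguments: {"type":"object","properties":{"motion":{"type":"array"},"squeeze":{"type":"number"}},"required":["motion"]}

```bash
mkdir -p pics; cat > h.py <<'E'
import numpy as np, cv2
from workcell import manip
def cloud(name):
    s=manip.camera_info(name); im,d=manip.read_camera(name)
    K=np.array(s["intrinsics"]);T=np.linalg.inv(np.array(s["world_to_cam"]))
    v,u=np.mgrid[:480,:640]
    P=np.stack([(u-K[0,2])/K[0,0]*d,(v-K[1,2])/K[1,1]*d,d],-1)@T[:3,:3].T+T[:3,3]
    P[d==0]=np.nan
    return im,P
def proj(name,p):
    s=manip.camera_info(name);c=np.array(s["world_to_cam"])@np.append(p,1);q=np.array(s["intrinsics"])@c[:3];return q[:2]/q[2]
E
python3 - <<'E'
from h import *
ims=[]
for c in ["scene","top"]:
    im,P=cloud(c);cv2.imwrite(f"pics/{c}0.png",im);np.save(c,P);cv2.imwrite(f"{c}.png",im)
    for q in ["rack","block","forstner_a","countersink_a","jar","bottle","tape_measure","pliers","well0"]:
        print(c,q,[(np.round(r["at"],3).tolist(),round(r["confidence"],2)) for r in manip.look_for(c,q)])
print(manip.sense())
E
```

```text
scene rack [([0.639, 0.094, 0.01], 0.62)]
scene block [([0.478, -0.32, 0.053], 0.82)]
scene forstner_a [([0.472, -0.124, 0.019], 0.88), ([0.449, 0.136, 0.022], 0.73), ([0.642, -0.12, 0.02], 0.65), ([0.609, 0.089, 0.11], 0.64), ([0.439, 0.293, 0.025], 0.59), ([0.643, 0.002, 0.11], 0.5), ([0.592, 0.133, 0.108], 0.49)]
scene countersink_a [([0.58, 0.169, 0.111], 0.58), ([0.627, 0.046, 0.113], 0.51)]
scene jar [([0.739, -0.053, 0.07], 0.66), ([0.593, 0.131, 0.108], 0.45)]
scene bottle [([0.575, 0.281, 0.059], 0.63), ([0.593, 0.134, 0.109], 0.6), ([0.639, 0.093, 0.008], 0.53)]
scene tape_measure [([0.593, -0.387, 0.051], 0.86)]
scene pliers [([0.339, 0.12, 0.011], 0.91), ([0.474, -0.322, 0.05], 0.69)]
scene well0 [([0.477, -0.321, 0.055], 0.67)]
top rack [([0.662, 0.119, 0.004], 0.76)]
top block [([0.486, -0.315, 0.055], 0.84)]
top forstner_a [([0.438, 0.3, 0.022], 0.79), ([0.477, -0.121, 0.023], 0.73), ([0.612, 0.091, 0.113], 0.65), ([0.459, 0.137, 0.018], 0.63), ([0.595, 0.138, 0.115], 0.56), ([0.647, 0.008, 0.113], 0.51), ([0.64, -0.119, 0.027], 0.5)]
top countersink_a [([0.585, 0.178,
[... 384 characters left out ...]
28e-03,
        6.76892710e+01, -1.02289015e+01]), 'dq': array([-0.0443965 , -0.04321873, -0.03749567, -0.03944211, -0.0088572 ,
       -0.03527736]), 'tau': array([ 8.00517373e-04, -4.42335820e+01, -1.78424549e+01, -2.21826617e-04,
        6.83869494e-04, -3.82178257e-06]), 'position': array([0.15447807, 0.6056113 , 0.23132291]), 'orientation': array([[-9.68965253e-01,  2.47196962e-01, -1.93245824e-06],
       [ 2.47196962e-01,  9.68965253e-01,  3.86959225e-05],
       [ 1.14379994e-05,  3.70173065e-05, -9.99999999e-01]]), 'contact_force': array([0.81356943, 0.81255898, 0.80469644]), 'ft_torque': array([ 0.02956901, -0.00512015,  0.041616  ]), 'grip_force': 0.0, 'width': 1.0004905028521978}
```

View pics/top0.png

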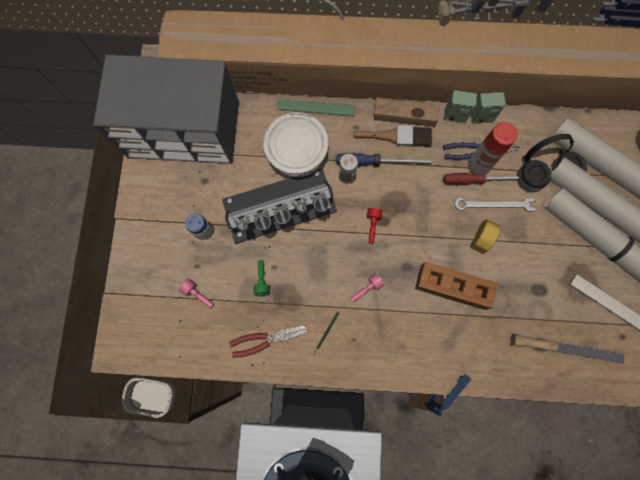

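View pics/scene0.png

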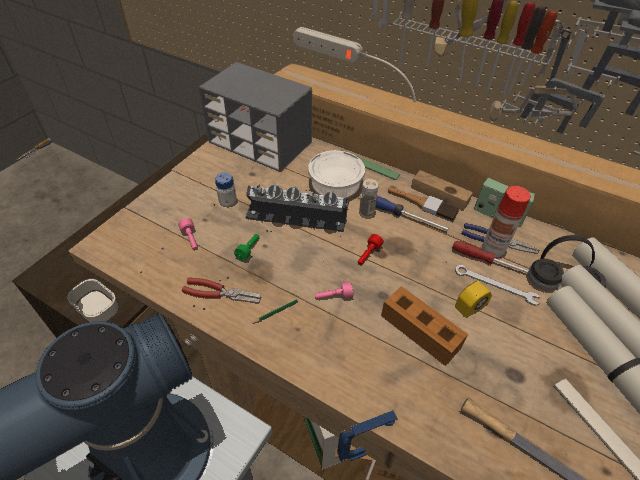

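```bash
python3 - <<'E'
from h import *
P=np.load("top.npy");z=P[...,2]
m=(np.abs(z-.055)<.006)&(P[...,0]>.38)&(P[...,0]<.58)&(P[...,1]<-.18)&(P[...,1]>-.45)
r=cv2.minAreaRect((P[m][:,:2]*1000).astype(np.float32));print("block",r, np.median(z[m]),cv2.boxPoints(r).tolist())
m=(z>.085)&(z<.14)&(P[...,0]>.5)&(P[...,0]<.72)&(P[...,1]>-.03)&(P[...,1]<.24)
n,l,st,c=cv2.connectedComponentsWithStats(m.astype(np.uint8))
for i in range(1,n):
    if st[i,4]>40:
        Q=P[l==i];print(st[i],Q.mean(0).round(4),Q.min(0).round(3),Q.max(0).round(3))
m=(z>.003)&(z<.012)&(P[...,0]>.52)&(P[...,0]<.8)&(P[...,1]>-.05)&(P[...,1]<.26)
r=cv2.minAreaRect((P[m][:,:2]*1000).astype(np.float32));print("rack base",r)
E
```

```text
block ((524.0345458984375, -324.448974609375), (173.09405517578125, 139.53475952148438), 76.60116577148438) 0.05497246829979252 [[436.1108093261719, -392.47320556640625], [571.8475341796875, -424.80731201171875], [611.958251953125, -256.42474365234375], [476.2215576171875, -224.09063720703125]]
[311 193  18  19 239] [0.6454 0.0087 0.1125] [ 0.626 -0.01   0.086] [0.675 0.03  0.127]
[292 200  15  14 127] [0.6349 0.0538 0.105 ] [0.62  0.041 0.085] [0.656 0.073 0.121]
[273 205  17  19 242] [0.6118 0.0934 0.1127] [0.593 0.076 0.085] [0.642 0.115 0.126]
[254 211  16  19 243] [0.5954 0.1362 0.1122] [0.577 0.119 0.086] [0.625 0.158 0.127]
[234 217  15  15 128] [0.5848 0.1812 0.1054] [0.569 0.17  0.085] [0.608 0.202 0.125]
rack base ((659.5861206054688, 105.01402282714844), (278.5003662109375, 309.728271484375), 0.09728281944990158)
```

Top view: the rack is at about (280,208). Its wide heads are at (320,203), (282,214) and (262,220), and the narrow ones are at (299,207) and (241,224). The block is at (457,284). The loose coloured cutters are decoys. Next I'll fit the poses more closely.

```bash
cat >> h.py <<'E'
from scipy.spatial.transform import Rotation as Ro
def rows(Rt,pt,n,R0=None,p0=None):
    """n rows to the target pose, equal steps in position and turn"""
    s=manip.sense()
    R0=s["orientation"] if R0 is None else R0; p0=s["position"] if p0 is None else p0
    rv=Ro.from_matrix(R0.T@Rt).as_rotvec()/n; R=R0.copy(); p=p0.copy(); o=[]
    for i in range(n):
        d=np.round(R.T@((pt-p)/(n-i)),4); r=np.round(Ro.from_matrix(R.T@Rt).as_rotvec()/(n-i),3)
        p=p+R@d; R=R@Ro.from_rotvec(r).as_matrix()
        o.append(dict(zip(["tx","ty","tz","rx","ry","rz"],[*d.tolist(),*r.tolist()])))
    for r in o: print(" ".join(f"{k}:{v:g}" for k,v in r.items()))
    return R,p
E
python3 - <<'E'
from h import *
for c in ["top","scene"]:
    P=np.load(c+".npy");z=P[...,2]
    def comp(m,seed):
        m=cv2.morphologyEx(m.astype(np.uint8),cv2.MORPH_OPEN,np.ones((2,2)))
        n,l,st,cc=cv2.connectedComponentsWithStats(m)
        i=np.argmin([np.inf if st[i,4]<150 else np.linalg.norm(np.nanmean(P[l==i][:,:2],0)-seed) for i in range(1,n)])+1
        return P[l==i]
    Q=comp(np.abs(z-.055)<.006,[.483,-.315]);r=cv2.minAreaRect((Q[:,:2]*1000).astype(np.float32));print(c,"block",np.round(r[0],1),np.round(r[1],1),round(r[2],2))
    Q=comp((z>.0045)&(z<.3)&(P[...,0]>.5)&(P[...,0]<.74)&(P[...,1]<.255)&(P[...,1]>-.04),[.64,.1]);
    r=cv2.minAreaRect((Q[:,:2]*1000).astype(np.float32));print("rack",np.round(r[0],1),np.round(r[1],1),round(r[2],2))
E
```

```text
top block [ 488.6 -326.6] [187.7  69.9] 76.33
rack [660.5 111.7] [112.7 260.2] 21.26
scene block [ 503.4 -319.9] [170.8  96.4] 77.69
rack [673.2 113.8] [135.1 257.1] 21.84
```

```bash
cat >> h.py <<'E'
def Rrack(yaw):
    Z=Ro.from_euler('z',yaw,degrees=True).as_matrix()
    z=-Z@[-np.sin(.5585),0,np.cos(.5585)]; y=Z@[np.cos(.5585),0,np.sin(.5585)]
    return np.stack([np.cross(y,z),y,z],1)
def Rblk(yaw):
    Z=Ro.from_euler('z',yaw,degrees=True).as_matrix(); y=Z[:,0]; z=np.array([0,0,-1.])
    return np.stack([np.cross(y,z),y,z],1)
E
python3 - <<'E'
from h import *
R=Rrack(20); rows(R,np.array([.610,.093,.114])-R[:,2]*.16,15)
E
```

```text
tx:-0.0332 ty:-0.0288 tz:-0.0012 rx:-0.034 ry:-0.018 rz:0.063
tx:-0.035 ty:-0.0266 tz:-0.0016 rx:-0.034 ry:-0.018 rz:0.063
tx:-0.0366 ty:-0.0243 tz:-0.0018 rx:-0.034 ry:-0.018 rz:0.063
tx:-0.0381 ty:-0.0219 tz:-0.0019 rx:-0.034 ry:-0.018 rz:0.063
tx:-0.0394 ty:-0.0194 tz:-0.0019 rx:-0.034 ry:-0.018 rz:0.063
tx:-0.0406 ty:-0.0168 tz:-0.0018 rx:-0.034 ry:-0.018 rz:0.063
tx:-0.0416 ty:-0.0141 tz:-0.0016 rx:-0.034 ry:-0.018 rz:0.063
tx:-0.0424 ty:-0.0114 tz:-0.0012 rx:-0.034 ry:-0.018 rz:0.063
tx:-0.0431 ty:-0.0087 tz:-0.0008 rx:-0.034 ry:-0.018 rz:0.063
tx:-0.0436 ty:-0.0059 tz:-0.0003 rx:-0.035 ry:-0.018 rz:0.063
tx:-0.0438 ty:-0.0032 tz:0.0004 rx:-0.034 ry:-0.018 rz:0.063
tx:-0.044 ty:-0.0005 tz:0.0011 rx:-0.035 ry:-0.018 rz:0.063
tx:-0.0439 ty:0.0023 tz:0.0019 rx:-0.034 ry:-0.018 rz:0.063
tx:-0.0436 ty:0.0049 tz:0.0028 rx:-0.035 ry:-0.018 rz:0.063
tx:-0.0431 ty:0.0076 tz:0.0038 rx:-0.034 ry:-0.018 rz:0.064
```

{"op": "send_rows", "data": {
  "motion": [
    {"tx": -0.033,"ty": -0.029,"tz": -0.001,"rx": -0.034,"ry": -0.018,"rz": 0.063},
    {"tx": -0.035,"ty": -0.027,"tz": -0.002,"rx": -0.034,"ry": -0.018,"rz": 0.063},
    {"tx": -0.037,"ty": -0.024,"tz": -0.002,"rx": -0.034,"ry": -0.018,"rz": 0.063},
    {"tx": -0.038,"ty": -0.022,"tz": -0.002,"rx": -0.034,"ry": -0.018,"rz": 0.063},
    {"tx": -0.039,"ty": -0.019,"tz": -0.002,"rx": -0.034,"ry": -0.018,"rz": 0.063}
  ]
}}

```text
validation failed for argument at $.mo...
```

{"op": "send_rows", "data": {
  "motion": [
    {"tx": -0.041,"ty": -0.017,"tz": -0.002,"rx": -0.034,"ry": -0.018,"rz": 0.063},
    {"tx": -0.042,"ty": -0.014,"tz": -0.002,"rx": -0.034,"ry": -0.018,"rz": 0.063},
    {"tx": -0.042,"ty": -0.011,"tz": -0.001,"rx": -0.034,"ry": -0.018,"rz": 0.063},
    {"tx": -0.043,"ty": -0.009,"tz": -0.001,"rx": -0.034,"ry": -0.018,"rz": 0.063},
    {"tx": -0.044,"ty": -0.006,"tz": 0,"rx": -0.035,"ry": -0.018,"rz": 0.063}
  ]
}}

```text
validation failed for argument at $.mo...
```

{"op": "send_rows", "data": {
  "motion": [
    {"tx": -0.044,"ty": -0.003,"tz": 0,"rx": -0.034,"ry": -0.018,"rz": 0.063},
    {"tx": -0.044,"ty": 0,"tz": 0.001,"rx": -0.034,"ry": -0.018,"rz": 0.063},
    {"tx": -0.044,"ty": 0.002,"tz": 0.002,"rx": -0.034,"ry": -0.018,"rz": 0.063},
    {"tx": -0.044,"ty": 0.005,"tz": 0.003,"rx": -0.035,"ry": -0.018,"rz": 0.063},
    {"tx": -0.043,"ty": 0.008,"tz": 0.004,"rx": -0.034,"ry": -0.018,"rz": 0.064}
  ]
}}

```text
validation failed for argument at $.mo...
```

```bash
python3 - <<'E'
from h import *
s=manip.sense();print(s["clock"],s["position"],s["q"])
im,P=cloud("wrist");cv2.imwrite("pics/w1.png",im);np.save("wrist",P)
ax=-Rrack(20)[:,2]
for q in ["forstner_a","countersink_a"]:
    print(q,[(np.round(r["at"],4).tolist(),round(r["confidence"],2)) for r in manip.look_for("wrist",q)])
z=P[...,2]
# head caps: points far along the axis
m=(z>.08)&(z<.16)&(P[...,0]>.5)&(P[...,0]<.72)&(P[...,1]>-.05)&(P[...,1]<.24)
n,l,st,c=cv2.connectedComponentsWithStats(m.astype(np.uint8))
for i in range(1,n):
    if st[i,4]>300:
        Q=P[l==i]; h=Q@ax; t=Q[np.abs(h-np.percentile(h,90))<.0035]; 
        print(st[i],Q.mean(0).round(4),"h",np.percentile(h,[5,50,75,90,98]).round(4),"cap",t.mean(0).round(4),len(t))
E
```

```text
1.0 [0.15447807 0.6056113  0.23132291] [ 6.54598130e+01  3.02237199e+01  8.20850382e+01  1.10422028e-03
  6.76892710e+01 -1.02289015e+01]
forstner_a []
countersink_a []
```

View pics/w1.png

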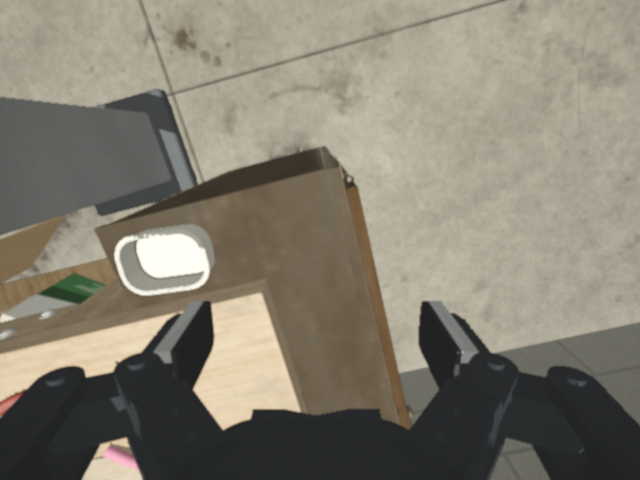

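The moves were refused, so the picture only shows the bench corner at the start pose. I expect every row needs "grip".

{"op": "send_rows", "data": {
  "motion": [
    {"grip": 1,"tx": -0.033,"ty": -0.029,"tz": -0.001,"rx": -0.034,"ry": -0.018,"rz": 0.063},
    {"grip": 1,"tx": -0.035,"ty": -0.027,"tz": -0.002,"rx": -0.034,"ry": -0.018,"rz": 0.063},
    {"grip": 1,"tx": -0.037,"ty": -0.024,"tz": -0.002,"rx": -0.034,"ry": -0.018,"rz": 0.063},
    {"grip": 1,"tx": -0.038,"ty": -0.022,"tz": -0.002,"rx": -0.034,"ry": -0.018,"rz": 0.063},
    {"grip": 1,"tx": -0.039,"ty": -0.019,"tz": -0.002,"rx": -0.034,"ry": -0.018,"rz": 0.063}
  ]
}}

```text
clock: 1.78
position: [0.2802, 0.424, 0.2385]
orientation: [[-0.838, 0.524, 0.15], [0.541, 0.832, 0.12], [-0.062, 0.182, -0.981]]
contact_force: [0.5, 0.5, 0.5]
width: 1.005
grip_force: 0.0
```

{"op": "send_rows", "data": {
  "motion": [
    {"grip": 1,"tx": -0.041,"ty": -0.017,"tz": -0.002,"rx": -0.034,"ry": -0.018,"rz": 0.063},
    {"grip": 1,"tx": -0.042,"ty": -0.014,"tz": -0.002,"rx": -0.034,"ry": -0.018,"rz": 0.063},
    {"grip": 1,"tx": -0.042,"ty": -0.011,"tz": -0.001,"rx": -0.034,"ry": -0.018,"rz": 0.063},
    {"grip": 1,"tx": -0.043,"ty": -0.009,"tz": -0.001,"rx": -0.034,"ry": -0.018,"rz": 0.063},
    {"grip": 1,"tx": -0.044,"ty": -0.006,"tz": 0,"rx": -0.035,"ry": -0.018,"rz": 0.063}
  ]
}}

```text
clock: 2.4
position: [0.4061, 0.2429, 0.2451]
orientation: [[-0.619, 0.715, 0.324], [0.783, 0.595, 0.183], [-0.062, 0.367, -0.928]]
contact_force: [-0.1, 0.7, 0.7]
width: 1.001
grip_force: 0.0
```

{"op": "send_rows", "data": {
  "motion": [
    {"grip": 1,"tx": -0.044,"ty": -0.003,"tz": 0,"rx": -0.034,"ry": -0.018,"rz": 0.063},
    {"grip": 1,"tx": -0.044,"ty": 0,"tz": 0.001,"rx": -0.034,"ry": -0.018,"rz": 0.063},
    {"grip": 1,"tx": -0.044,"ty": 0.002,"tz": 0.002,"rx": -0.034,"ry": -0.018,"rz": 0.063},
    {"grip": 1,"tx": -0.044,"ty": 0.005,"tz": 0.003,"rx": -0.035,"ry": -0.018,"rz": 0.063},
    {"grip": 1,"tx": -0.043,"ty": 0.008,"tz": 0.004,"rx": -0.034,"ry": -0.018,"rz": 0.064}
  ]
}}

```text
clock: 3.02
position: [0.5325, 0.0619, 0.2515]
orientation: [[-0.34, 0.798, 0.499], [0.941, 0.288, 0.18], [0.0, 0.53, -0.848]]
contact_force: [0.1, 0.5, -0.1]
width: 0.999
grip_force: 0.0
```

```bash
cat > look.py <<'E'
from h import *
import sys
s=manip.sense();print(s["clock"],s["position"],s["q"].round(1))
im,P=cloud("wrist");cv2.imwrite("pics/%s.png"%sys.argv[1],im);np.save("wrist",P)
ax=-Rrack(20)[:,2]
z=P[...,2]
m=(z>.08)&(z<.16)&(P[...,0]>.5)&(P[...,0]<.72)&(P[...,1]>-.05)&(P[...,1]<.24)
n,l,st,c=cv2.connectedComponentsWithStats(m.astype(np.uint8))
for i in range(1,n):
    if st[i,4]>300:
        Q=P[l==i]; h=Q@ax; t=Q[np.abs(h-np.percentile(h,85))<.003]; 
        print(st[i],Q.mean(0).round(4),"h",np.percentile(h,[5,50,75,90,98]).round(4),"cap",t.mean(0).round(4),len(t))
E
python3 look.py w2
```

```text
3.025 [0.53249223 0.06192171 0.25146595] [-15.5  14.2 116.3  40.1  28.5 -67.6]
[295  90  30  38 821] [0.5828 0.1789 0.1062] h [-0.2594 -0.2267 -0.2229 -0.2194 -0.2175] cap [0.5752 0.1761 0.115 ] 222
[ 289  143   43   44 1454] [0.5924 0.1344 0.1136] h [-0.2256 -0.2225 -0.2217 -0.2209 -0.2199] cap [0.5926 0.1342 0.1146] 1251
[ 292  194   41   43 1363] [0.6095 0.0931 0.1129] h [-0.2351 -0.2233 -0.2224 -0.2216 -0.2206] cap [0.6093 0.0915 0.1145] 1112
[301 238  26  36 642] [0.6319 0.0545 0.1058] h [-0.2623 -0.2291 -0.2249 -0.222  -0.2194] cap [0.6259 0.049  0.1147] 174
[ 296  279   38   48 1285] [0.6441 0.0101 0.1107] h [-0.2541 -0.2251 -0.2239 -0.2231 -0.2221] cap [0.6428 0.0063 0.1143] 891
```

View pics/w2.png

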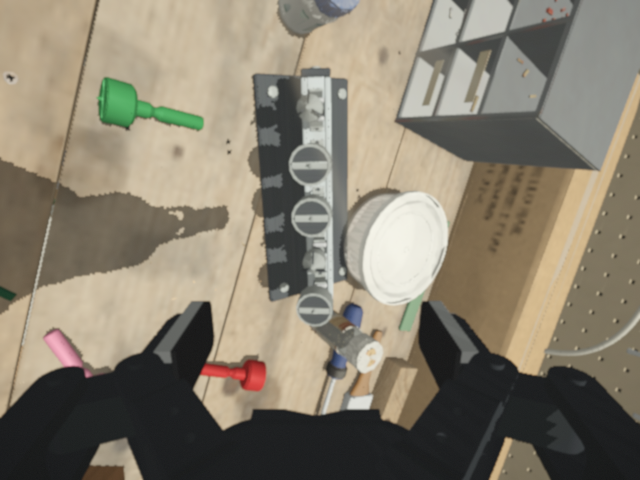

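Wrist view: wide heads at (310,164), (312,216) and (317,307); narrow ones at (313,105) and (317,258). The cap spacing of 137 mm against 138 mm and the rack yaw of 21.3° are both consistent. I'll plan the approach to the middle cutter.

```bash
cat >> h.py <<'E'
YR=21.3; CAP={0:np.array([.6428,.0063,.1155]),2:np.array([.6094,.0914,.1155]),3:np.array([.5926,.1342,.1155])}
E
python3 - <<'E'
from h import *
R=Rrack(YR); c=CAP[2]
a=rows(R,c-R[:,2]*.03,5); print(); rows(R,c+R[:,2]*.028,5,*a)
E
```

```text
tx:0.0016 ty:-0.0011 tz:0.0256 rx:0.001 ry:0.004 rz:-0.005
tx:0.0015 ty:-0.0011 tz:0.0257 rx:0.001 ry:0.004 rz:-0.005
tx:0.0014 ty:-0.001 tz:0.0257 rx:0.001 ry:0.004 rz:-0.005
tx:0.0013 ty:-0.001 tz:0.0257 rx:0.001 ry:0.005 rz:-0.005
tx:0.0012 ty:-0.0009 tz:0.0256 rx:0.001 ry:0.004 rz:-0.004

tx:0 ty:-0 tz:0.0116 rx:-0 ry:0 rz:-0
tx:0 ty:-0 tz:0.0116 rx:-0 ry:0 rz:-0
tx:0 ty:-0 tz:0.0116 rx:-0 ry:0 rz:-0
tx:0 ty:-0 tz:0.0116 rx:-0 ry:0 rz:-0
tx:0 ty:-0 tz:0.0116 rx:-0 ry:0 rz:-0
```

{"op": "send_rows", "data": {
  "motion": [
    {"grip": 0.5,"tx": 0.0016,"ty": -0.001,"tz": 0.0256,"rx": 0.001,"ry": 0.004,"rz": -0.005},
    {"grip": 0.5,"tx": 0.0015,"ty": -0.001,"tz": 0.0257,"rx": 0.001,"ry": 0.004,"rz": -0.005},
    {"grip": 0.5,"tx": 0.0014,"ty": -0.001,"tz": 0.0257,"rx": 0.001,"ry": 0.004,"rz": -0.005},
    {"grip": 0.5,"tx": 0.0013,"ty": -0.001,"tz": 0.0257,"rx": 0.001,"ry": 0.005,"rz": -0.005},
    {"grip": 0.5,"tx": 0.0012,"ty": -0.001,"tz": 0.0256,"rx": 0.001,"ry": 0.004,"rz": -0.004}
  ]
}}

```text
clock: 3.7
position: [0.589, 0.0929, 0.1389]
orientation: [[-0.372, 0.791, 0.486], [0.928, 0.314, 0.199], [0.005, 0.525, -0.851]]
contact_force: [0.2, -0.4, 0.4]
width: 0.75
grip_force: 0.0
```

```bash
python3 look.py w3; python3 - <<'E'
from h import *
R=Rrack(YR); rows(R,CAP[2]+R[:,2]*.028,5)
E
```

```text
3.7 [0.58899735 0.09288651 0.13888481] [-10.1  31.  114.3  66.7  17.8 -93.5]
[ 296   83   50   64 2170] [0.5817 0.1783 0.1073] h [-0.2585 -0.2261 -0.2223 -0.2192 -0.2172] cap [0.5748 0.176  0.1152] 610
[ 285  171   70   72 3969] [0.5921 0.1349 0.1134] h [-0.226  -0.2225 -0.2217 -0.221  -0.2202] cap [0.5923 0.1343 0.1144] 3497
[ 287  246   65  169 6835] [0.6217 0.0694 0.1092] h [-0.2555 -0.225  -0.2231 -0.222  -0.2205] cap [0.6124 0.0827 0.1141] 3597
[ 163  293   80   93 2971] [0.5448 0.0801 0.1464] h [-0.1805 -0.1606 -0.1524 -0.1481 -0.1426] cap [0.5391 0.0792 0.1578] 580
[  74  350   90   29 1002] [0.514  0.0732 0.1571] h [-0.1421 -0.1359 -0.133  -0.1311 -0.1289] cap [0.5089 0.0732 0.1582] 399
tx:-0.0019 ty:0.0009 tz:0.0111 rx:-0.002 ry:-0.002 rz:0.001
tx:-0.0019 ty:0.0009 tz:0.0111 rx:-0.002 ry:-0.002 rz:0.001
tx:-0.0019 ty:0.0009 tz:0.011 rx:-0.002 ry:-0.002 rz:0.001
tx:-0.0018 ty:0.0009 tz:0.0111 rx:-0.001 ry:-0.002 rz:0.001
tx:-0.0018 ty:0.0009 tz:0.0111 rx:-0.002 ry:-0.003 rz:0.001
```

{"op": "send_rows", "data": {
  "motion": [
    {"grip": 0.5,"tx": -0.003,"ty": 0.0015,"tz": 0.002,"rx": -0.003,"ry": -0.004,"rz": 0.002},
    {"grip": 0.5,"tx": -0.003,"ty": 0.0015,"tz": 0.002,"rx": -0.003,"ry": -0.004,"rz": 0.002},
    {"grip": 0.5,"tx": -0.003,"ty": 0.0015,"tz": 0.002,"rx": -0.003,"ry": -0.003,"rz": 0.001},
    {"grip": 0.5,"tx": 0,"ty": 0,"tz": 0},
    {"grip": 0.5,"tx": 0,"ty": 0,"tz": 0}
  ]
}}

```text
validation failed for argument at $.mo...
```

```bash
python3 - <<'E'
from h import *
s=manip.sense();print(s["clock"],s["position"],s["q"].round(1),s["dq"].round(1))
R=Rrack(YR); rows(R,CAP[2]+R[:,2]*.028,5)
E
```

```text
3.75 [0.58920424 0.09314176 0.13649906] [-10.   31.3 114.2  66.8  17.8 -93.6] [-0.9 -2.7  1.1 -8.7  1.4  9.8]
tx:-0.0019 ty:0.0009 tz:0.0111 rx:-0.002 ry:-0.002 rz:0.001
tx:-0.0019 ty:0.0009 tz:0.0111 rx:-0.002 ry:-0.002 rz:0.001
tx:-0.0019 ty:0.0009 tz:0.011 rx:-0.002 ry:-0.002 rz:0.001
tx:-0.0018 ty:0.0009 tz:0.0111 rx:-0.001 ry:-0.002 rz:0.001
tx:-0.0018 ty:0.0009 tz:0.0111 rx:-0.002 ry:-0.003 rz:0.001
```

{"op": "send_rows", "data": {
  "motion": [
    {"grip": 0.5,"tx": -0.003,"ty": 0.0015,"tz": 0.002,"rx": -0.003,"ry": -0.004,"rz": 0.002},
    {"grip": 0.5,"tx": -0.003,"ty": 0.0015,"tz": 0.002,"rx": -0.003,"ry": -0.004,"rz": 0.002},
    {"grip": 0.5,"tx": -0.003,"ty": 0.0015,"tz": 0.002,"rx": -0.003,"ry": -0.003,"rz": 0.001},
    {"grip": 0.5,"tx": 0,"ty": 0,"tz": 0,"rx": 0,"ry": 0,"rz": 0},
    {"grip": 0.5,"tx": 0,"ty": 0,"tz": 0,"rx": 0,"ry": 0,"rz": 0}
  ]
}}

```text
clock: 4.38
position: [0.5981, 0.0867, 0.137]
orientation: [[-0.362, 0.789, 0.497], [0.932, 0.307, 0.192], [-0.002, 0.532, -0.846]]
contact_force: [0.4, 0.4, -0.3]
width: 0.748
grip_force: 0.0
```

```bash
python3 - <<'E'
from h import *
s=manip.sense();print(s["clock"],s["position"],s["q"].round(1),s["dq"].round(1))
R=Rrack(YR); rows(R,CAP[2]+R[:,2]*.028,5)
E
```

```text
4.375 [0.59812323 0.08673853 0.13701941] [-10.4  31.6 113.6  68.4  17.4 -95.1] [ 0.2  0.3 -0.   0.1 -0.  -0.1]
tx:0.0001 ty:-0.0002 tz:0.0105 rx:0.001 ry:0 rz:-0
tx:0.0001 ty:-0.0002 tz:0.0106 rx:0.001 ry:0 rz:-0
tx:0.0001 ty:-0.0002 tz:0.0105 rx:0 ry:0.001 rz:-0
tx:0 ty:-0.0003 tz:0.0106 rx:0.001 ry:0 rz:-0
tx:0 ty:-0.0002 tz:0.0105 rx:0 ry:0.001 rz:-0
```

{"op": "send_rows", "data": {
  "motion": [
    {"grip": 0.5,"tx": 0,"ty": 0,"tz": 0.012,"rx": 0.001,"ry": 0,"rz": 0},
    {"grip": 0.5,"tx": 0,"ty": 0,"tz": 0.012,"rx": 0,"ry": 0,"rz": 0},
    {"grip": 0.5,"tx": 0,"ty": -0.001,"tz": 0.012,"rx": 0.001,"ry": 0.001,"rz": 0},
    {"grip": 0.5,"tx": 0,"ty": 0,"tz": 0.01,"rx": 0,"ry": 0,"rz": 0},
    {"grip": 0.5,"tx": 0,"ty": 0,"tz": 0.006,"rx": 0,"ry": 0,"rz": 0}
  ]
}}

```text
clock: 5.0
position: [0.6232, 0.0966, 0.0917]
orientation: [[-0.363, 0.79, 0.494], [0.932, 0.308, 0.192], [-0.0, 0.53, -0.848]]
contact_force: [0.0, 0.6, 0.6]
width: 0.754
grip_force: 0.0
```

```bash
python3 - <<'E'
from h import *
s=manip.sense();print(s["clock"],s["position"],s["contact_force"],s["q"].round(1),s["dq"].round(1))
R=Rrack(YR); rows(R,CAP[2]+R[:,2]*.028,1)
E
```

```text
5.0 [0.62317796 0.09660808 0.09171701] [0.0378698  0.5624465  0.64419161] [  -8.7   37.9  111.1   81.    15.5 -106.7] [  1.6   5.3  -2.5  11.2  -1.2 -10.4]
tx:0.0002 ty:0.0001 tz:0 rx:0 ry:0.001 rz:-0
```

{"op": "send_rows", "data": {
  "motion": [
    {"grip": -1,"tx": 0,"ty": 0,"tz": 0,"rx": 0,"ry": 0,"rz": 0},
    {"grip": -1,"tx": 0,"ty": 0,"tz": 0,"rx": 0,"ry": 0,"rz": 0},
    {"grip": -1,"tx": 0,"ty": 0,"tz": 0,"rx": 0,"ry": 0,"rz": 0},
    {"grip": -1,"tx": 0,"ty": 0,"tz": 0,"rx": 0,"ry": 0,"rz": 0},
    {"grip": -1,"tx": 0,"ty": 0,"tz": 0,"rx": 0,"ry": 0,"rz": 0}
  ],
  "squeeze": 80
}}

```text
clock: 5.62
position: [0.623, 0.0964, 0.0926]
orientation: [[-0.363, 0.79, 0.495], [0.932, 0.308, 0.192], [-0.001, 0.531, -0.847]]
contact_force: [-3.8, -1.6, 4.8]
width: 0.385
grip_force: 79.5
```

{"op": "send_rows", "data": {
  "motion": [
    {"grip": -1,"tx": 0,"ty": 0,"tz": -0.004,"rx": 0,"ry": 0,"rz": 0},
    {"grip": -1,"tx": 0,"ty": 0,"tz": -0.006,"rx": 0,"ry": 0,"rz": 0},
    {"grip": -1,"tx": 0,"ty": 0,"tz": -0.012,"rx": 0,"ry": 0,"rz": 0},
    {"grip": -1,"tx": 0,"ty": 0,"tz": -0.016,"rx": 0,"ry": 0,"rz": 0},
    {"grip": -1,"tx": 0,"ty": 0,"tz": -0.016,"rx": 0,"ry": 0,"rz": 0}
  ]
}}

```text
clock: 6.25
position: [0.5958, 0.086, 0.1374]
orientation: [[-0.363, 0.791, 0.493], [0.932, 0.308, 0.192], [0.0, 0.529, -0.849]]
contact_force: [0.7, -0.1, -0.8]
width: 0.387
grip_force: 82.4
```

```bash
python3 - <<'E'
from h import *
s=manip.sense();print(s["clock"],s["position"],s["contact_force"],s["q"].round(1),s["dq"].round(1))
# block wells from top picture
im=cv2.imread("top.png");P=np.load("top.npy");z=P[...,2]
th=np.radians(-13.7);x=np.array([np.cos(th),np.sin(th)]);y=np.array([-np.sin(th),np.cos(th)])
c0=np.array([.486,-.317])
L=P[...,:2]-c0; lx=L@x;ly=L@y
blk=(np.abs(lx)<.045)&(np.abs(ly)<.1)&(z>.052)&(z<.058)
print("top edges",np.percentile(lx[blk],[1,50,99]),np.percentile(ly[blk],[1,50,99]))
for k in (-1,0,1):
    w=(np.abs(lx)<.025)&(np.abs(ly-k*.054)<.025)&(z<.048)
    print(k,w.sum(),np.percentile(P[w][:,2],[5,50]),lx[w].mean(),ly[w].mean())
cv2.imwrite("pics/topblk.png",cv2.resize(im[250:320,400:520],None,fx=6,fy=6,interpolation=cv2.INTER_CUBIC))
E
```

```text
6.25 [0.59581419 0.08603476 0.13739687] [ 0.74176027 -0.14545081 -0.77091665] [-10.6  31.4 113.8  67.5  17.6 -94.3] [ -4.8 -16.4   5.7 -31.4   6.2  28.9]
top edges [-0.03047059 -0.00139345  0.02918481] [-0.08302813  0.00027615  0.08623876]
-1 117 [0.00742665 0.01638516] 0.0053772552885914884 -0.0595626448031518
0 119 [0.00686422 0.01706939] 0.005478161178962139 -0.004501911717240647
1 118 [0.00817345 0.01297686] 0.005313064480551944 0.0506176616613531
```

View pics/topblk.png

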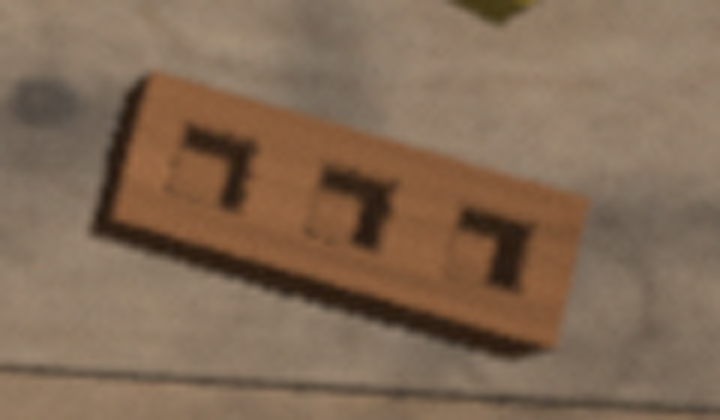

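The crop shows the three wells clearly, with the block centred near (0.486,-0.315) at yaw -13.7°. The pull came free cleanly, so I'll plan the transit.

```bash
cat >> h.py <<'E'
YB=-13.7; BC=np.array([.4858,-.3153])
def well(k): return np.array([*(BC+k*.054*np.array([.2368,.9716])),0.01])
E
python3 - <<'E'
from h import *
R=Rrack(YR); s=manip.sense()
a=rows(R,s["position"]-R[:,2]*.05,3);print()
rows(Rblk(YB),well(-1)+[0,0,.19],12,*a)
E
```

```text
tx:-0 ty:-0 tz:-0.0167 rx:-0 ry:0 rz:-0
tx:-0 ty:-0 tz:-0.0166 rx:-0.001 ry:0 rz:-0
tx:-0 ty:-0 tz:-0.0167 rx:-0 ry:0 rz:-0

tx:-0.0315 ty:-0.017 tz:-0.0126 rx:0.045 ry:-0.014 rz:0.05
tx:-0.0325 ty:-0.0159 tz:-0.0114 rx:0.045 ry:-0.014 rz:0.049
tx:-0.0334 ty:-0.0148 tz:-0.0102 rx:0.045 ry:-0.014 rz:0.05
tx:-0.0343 ty:-0.0135 tz:-0.0091 rx:0.045 ry:-0.014 rz:0.049
tx:-0.035 ty:-0.0122 tz:-0.0081 rx:0.045 ry:-0.014 rz:0.05
tx:-0.0357 ty:-0.0108 tz:-0.0071 rx:0.045 ry:-0.014 rz:0.049
tx:-0.0363 ty:-0.0093 tz:-0.0061 rx:0.045 ry:-0.014 rz:0.05
tx:-0.0368 ty:-0.0077 tz:-0.0052 rx:0.045 ry:-0.015 rz:0.05
tx:-0.0372 ty:-0.0061 tz:-0.0043 rx:0.045 ry:-0.014 rz:0.049
tx:-0.0375 ty:-0.0044 tz:-0.0036 rx:0.045 ry:-0.015 rz:0.05
tx:-0.0377 ty:-0.0027 tz:-0.0029 rx:0.045 ry:-0.014 rz:0.049
tx:-0.0379 ty:-0.001 tz:-0.0022 rx:0.045 ry:-0.015 rz:0.05
```

{"op": "send_rows", "data": {
  "motion": [
    {"grip": -1,"tx": 0,"ty": 0,"tz": -0.017,"rx": 0,"ry": 0,"rz": 0},
    {"grip": -1,"tx": 0,"ty": 0,"tz": -0.017,"rx": 0,"ry": 0,"rz": 0},
    {"grip": -1,"tx": 0,"ty": 0,"tz": -0.017,"rx": 0,"ry": 0,"rz": 0},
    {"grip": -1,"tx": -0.031,"ty": -0.017,"tz": -0.013,"rx": 0.045,"ry": -0.014,"rz": 0.05},
    {"grip": -1,"tx": -0.032,"ty": -0.016,"tz": -0.011,"rx": 0.045,"ry": -0.014,"rz": 0.05}
  ]
}}

```text
clock: 6.88
position: [0.5533, 0.0027, 0.1845]
orientation: [[-0.266, 0.864, 0.427], [0.964, 0.227, 0.141], [0.025, 0.449, -0.893]]
contact_force: [-0.4, 0.3, -1.0]
width: 0.389
grip_force: 82.4
```

{"op": "send_rows", "data": {
  "motion": [
    {"grip": -1,"tx": -0.033,"ty": -0.015,"tz": -0.01,"rx": 0.045,"ry": -0.014,"rz": 0.05},
    {"grip": -1,"tx": -0.034,"ty": -0.0135,"tz": -0.009,"rx": 0.045,"ry": -0.014,"rz": 0.049},
    {"grip": -1,"tx": -0.035,"ty": -0.012,"tz": -0.008,"rx": 0.045,"ry": -0.014,"rz": 0.05},
    {"grip": -1,"tx": -0.036,"ty": -0.011,"tz": -0.007,"rx": 0.045,"ry": -0.014,"rz": 0.049},
    {"grip": -1,"tx": -0.036,"ty": -0.009,"tz": -0.006,"rx": 0.045,"ry": -0.014,"rz": 0.05}
  ]
}}

```text
clock: 7.5
position: [0.5123, -0.1821, 0.1921]
orientation: [[-0.011, 0.974, 0.227], [0.999, 0.001, 0.045], [0.044, 0.228, -0.973]]
contact_force: [0.1, 0.2, -1.5]
width: 0.382
grip_force: 82.4
```

```bash
python3 - <<'E'
from h import *
s=manip.sense();print(s["clock"],s["position"],s["grip_force"],s["q"].round(1))
rows(Rblk(YB),well(-1)+[0,0,.15],5)
E
```

```text
7.5 [ 0.51230075 -0.18213662  0.19206404] 82.38557522068731 [-36.9  23.7 104.6  14.5  43.7 -47.1]
tx:-0.0373 ty:-0.0092 tz:0.0028 rx:0.045 ry:-0.014 rz:0.049
tx:-0.0376 ty:-0.0072 tz:0.0036 rx:0.045 ry:-0.015 rz:0.049
tx:-0.0379 ty:-0.0051 tz:0.0045 rx:0.044 ry:-0.014 rz:0.049
tx:-0.038 ty:-0.0031 tz:0.0052 rx:0.045 ry:-0.015 rz:0.049
tx:-0.038 ty:-0.0009 tz:0.0059 rx:0.044 ry:-0.014 rz:0.048
```

{"op": "send_rows", "data": {
  "motion": [
    {"grip": -1,"tx": -0.037,"ty": -0.009,"tz": 0.003,"rx": 0.045,"ry": -0.014,"rz": 0.049},
    {"grip": -1,"tx": -0.037,"ty": -0.007,"tz": 0.004,"rx": 0.045,"ry": -0.015,"rz": 0.049},
    {"grip": -1,"tx": -0.037,"ty": -0.005,"tz": 0.005,"rx": 0.044,"ry": -0.014,"rz": 0.049},
    {"grip": -1,"tx": -0.037,"ty": -0.003,"tz": 0.005,"rx": 0.045,"ry": -0.015,"rz": 0.049},
    {"grip": -1,"tx": -0.036,"ty": -0.001,"tz": 0.005,"rx": 0.044,"ry": -0.014,"rz": 0.048}
  ]
}}

```text
clock: 8.12
position: [0.4749, -0.3629, 0.1598]
orientation: [[0.236, 0.972, 0.0], [0.972, -0.236, 0.0], [0.001, 0.0, -1.0]]
contact_force: [-0.4, 0.0, -1.2]
width: 0.388
grip_force: 82.4
```

```bash
cat > wl.py <<'E'
from h import *
import sys
s=manip.sense();print(s["clock"],s["position"],s["grip_force"],s["q"].round(1))
im,P=cloud("wrist");cv2.imwrite("pics/%s.png"%sys.argv[1],im)
th=np.radians(YB);x=np.array([np.cos(th),np.sin(th)]);y=np.array([-np.sin(th),np.cos(th)])
z=P[...,2];L=P[...,:2]-BC;lx=L@x;ly=L@y
b=(np.abs(lx)<.045)&(np.abs(ly)<.1)&(z>.051)&(z<.059)
print("block edges lx",np.percentile(lx[b],[.5,99.5]),"ly",np.percentile(ly[b],[.5,99.5]),b.sum())
r=cv2.minAreaRect((L[b]*1000).astype(np.float32));print(r)
E
python3 wl.py w4; python3 - <<'E'
from h import *
a=rows(Rblk(YB),well(-1)+[0,0,.11],2)
E
```

```text
8.125 [ 0.47487616 -0.36293629  0.15975318] 82.3782933934126 [-48.1  33.2  90.    0.   56.8 -34.5]
block edges lx [-0.02778575  0.03187339] ly [-0.08399308  0.08461065] 17059
((1.8121614456176758, -1.387237548828125), (172.539794921875, 60.301334381103516), 76.61927795410156)
tx:0.0001 ty:-0.0013 tz:0.0197 rx:0.001 ry:0.002 rz:-0.001
tx:0.0002 ty:-0.0013 tz:0.0197 rx:0.002 ry:0.003 rz:-0.001
```

View pics/w4.png

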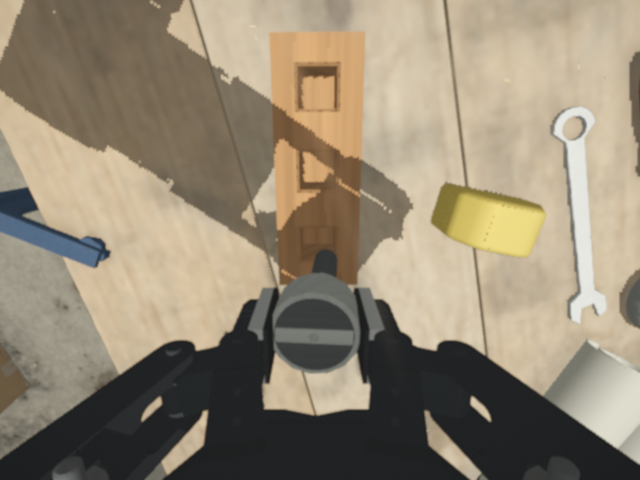

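The wrist view shows the cutter upright in the hand at (315,320), with the wells below at (317,85), (318,170) and (318,240). The block measures 172.5 x 60.3 mm, which matches. I'll refine its centre and lower.

```bash
sed -i 's/^YB=.*/YB=-13.4; BC=np.array([.4876,-.3167])/; s/\[.2368,.9716\]/[.2317,.9728]/' h.py; python3 - <<'E'
from h import *
a=rows(Rblk(YB),well(-1)+[0,0,.12],2);rows(Rblk(YB),well(-1)+[0,0,.075],3,*a)
E
```

```text
tx:-0.0003 ty:-0.0001 tz:0.0147 rx:0.001 ry:0.002 rz:-0.004
tx:-0.0004 ty:-0.0001 tz:0.0147 rx:0.002 ry:0.003 rz:-0.004
tx:-0 ty:0 tz:0.015 rx:-0 ry:-0 rz:0
tx:-0 ty:0 tz:0.015 rx:-0 ry:-0 rz:0
tx:-0 ty:0 tz:0.015 rx:-0 ry:-0 rz:0
```

{"op": "send_rows", "data": {
  "motion": [
    {"grip": -1,"tx": 0,"ty": 0,"tz": 0.015,"rx": 0.001,"ry": 0.002,"rz": -0.004},
    {"grip": -1,"tx": -0.001,"ty": 0,"tz": 0.015,"rx": 0.002,"ry": 0.003,"rz": -0.004},
    {"grip": -1,"tx": 0,"ty": 0,"tz": 0.015,"rx": 0,"ry": 0,"rz": 0},
    {"grip": -1,"tx": 0,"ty": 0,"tz": 0.015,"rx": 0,"ry": 0,"rz": 0},
    {"grip": -1,"tx": 0,"ty": 0,"tz": 0.015,"rx": 0,"ry": 0,"rz": 0}
  ]
}}

```text
clock: 8.8
position: [0.4759, -0.3628, 0.0847]
orientation: [[0.226, 0.974, 0.002], [0.974, -0.226, 0.004], [0.005, 0.001, -1.0]]
contact_force: [0.7, -1.6, -0.7]
width: 0.388
grip_force: 82.9
```

{"op": "send_rows", "data": {
  "motion": [
    {"grip": -1,"tx": 0,"ty": 0,"tz": 0.006,"rx": 0,"ry": 0,"rz": 0},
    {"grip": -1,"tx": 0,"ty": 0,"tz": 0.005,"rx": 0,"ry": 0,"rz": 0},
    {"grip": -1,"tx": 0,"ty": 0,"tz": 0.004,"rx": 0,"ry": 0,"rz": 0},
    {"grip": -1,"tx": 0,"ty": 0,"tz": 0.002,"rx": 0,"ry": 0,"rz": 0},
    {"grip": -1,"tx": 0,"ty": 0,"tz": 0,"rx": 0,"ry": 0,"rz": 0}
  ]
}}

```text
clock: 9.43
position: [0.4758, -0.3629, 0.069]
orientation: [[0.227, 0.974, 0.002], [0.974, -0.227, 0.005], [0.005, 0.0, -1.0]]
contact_force: [-2.0, -0.7, 3.0]
width: 0.384
grip_force: 83.1
```

```bash
python3 - <<'E'
from h import *
for i in range(2):
    s=manip.sense();print(s["clock"],s["position"],s["contact_force"].round(1),s["ft_torque"].round(2),s["dq"].round(2))
    im,P=cloud("top" if i==0 else "wrist")
E
python3 wl.py w5
```

```text
9.425 [ 0.47584155 -0.36287057  0.06900823] [-2.  -0.7  3. ] [-0.29  0.28 -0.03] [ 0.01  0.02  0.13 -0.01 -0.18  0.07]
9.475 [ 0.47584378 -0.3628342   0.06900639] [-0.8 -0.7  4.9] [-0.32  0.31  0.  ] [ 0.05 -0.06  0.1   0.05 -0.04 -0.02]
9.525 [ 0.47584862 -0.36285434  0.06899984] 83.13540797622409 [-48.1  40.8  92.9   0.4  46.4 -35.3]
block edges lx [-0.02973691  0.0297828 ] ly [-0.04657643  0.07508239] 32038
((-1.2222585678100586, -5.169685363769531), (162.162841796875, 60.448726654052734), 76.64656066894531)
```

View pics/w5.png

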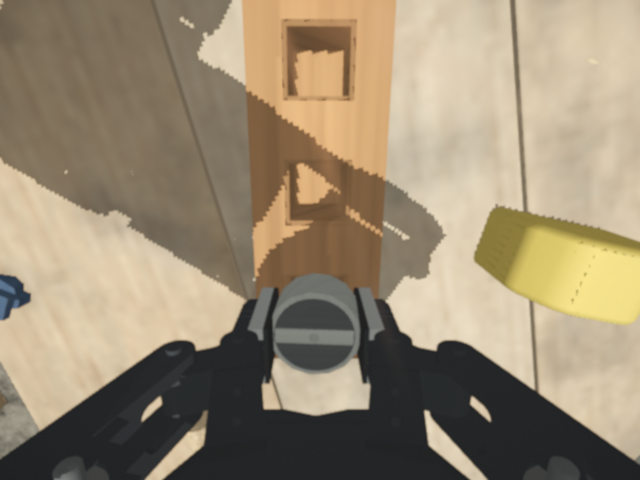

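The picture shows the cutter in the -y well, but the hand is about 6 mm toward +y, against that wall. I'll shift it to the centre and then seat it.

{"op": "send_rows", "data": {
  "motion": [
    {"grip": -1,"tx": -0.002,"ty": 0,"tz": -0.002,"rx": 0,"ry": 0.002,"rz": 0},
    {"grip": -1,"tx": -0.002,"ty": 0,"tz": 0,"rx": 0,"ry": 0.002,"rz": 0},
    {"grip": -1,"tx": -0.002,"ty": 0,"tz": 0,"rx": 0.001,"ry": 0.002,"rz": 0},
    {"grip": -1,"tx": 0,"ty": 0,"tz": 0.001,"rx": 0,"ry": 0,"rz": 0},
    {"grip": -1,"tx": 0,"ty": 0,"tz": 0.001,"rx": 0,"ry": 0,"rz": 0}
  ]
}}

```text
clock: 10.2
position: [0.4744, -0.3687, 0.0689]
orientation: [[0.226, 0.974, 0.002], [0.974, -0.226, 0.011], [0.011, -0.001, -1.0]]
contact_force: [-2.0, -0.7, 9.4]
width: 0.386
grip_force: 83.6
```

{"op": "send_rows", "data": {
  "motion": [
    {"grip": -1,"tx": 0,"ty": 0,"tz": 0.001,"rx": 0,"ry": 0,"rz": 0},
    {"grip": -1,"tx": 0,"ty": 0,"tz": 0.001,"rx": 0,"ry": 0,"rz": 0},
    {"grip": -1,"tx": 0,"ty": 0,"tz": 0.001,"rx": 0,"ry": 0,"rz": 0},
    {"grip": -1,"tx": 0,"ty": 0,"tz": 0,"rx": 0,"ry": 0,"rz": 0},
    {"grip": -1,"tx": 0,"ty": 0,"tz": 0,"rx": 0,"ry": 0,"rz": 0}
  ]
}}

```text
clock: 10.82
position: [0.4744, -0.3691, 0.0687]
orientation: [[0.226, 0.974, 0.002], [0.974, -0.226, 0.01], [0.01, -0.0, -1.0]]
contact_force: [-4.9, 2.4, 19.1]
width: 0.384
grip_force: 84.4
```

Floor contact is at 19 N with the cutter centred, so I'll release and lift.

{"op": "send_rows", "data": {
  "motion": [
    {"grip": 0.3,"tx": 0,"ty": 0,"tz": -0.002,"rx": 0,"ry": 0,"rz": 0},
    {"grip": 0.3,"tx": 0,"ty": 0,"tz": 0,"rx": 0,"ry": 0,"rz": 0},
    {"grip": 0.3,"tx": 0,"ty": 0,"tz": -0.002,"rx": 0,"ry": 0,"rz": 0},
    {"grip": 0.5,"tx": 0,"ty": 0,"tz": -0.03,"rx": 0,"ry": 0,"rz": 0},
    {"grip": 0.5,"tx": 0,"ty": 0,"tz": -0.05,"rx": 0,"ry": 0,"rz": 0}
  ]
}}

```text
clock: 11.45
position: [0.4731, -0.3682, 0.1477]
orientation: [[0.227, 0.974, -0.002], [0.974, -0.227, 0.016], [0.015, -0.006, -1.0]]
contact_force: [0.5, -0.2, 0.4]
width: 0.747
grip_force: 0.0
```

```bash
python3 - <<'E'
from h import *
s=manip.sense();print(s["clock"],s["position"],s["q"].round(1))
im,P=cloud("top");z=P[...,2];L=np.linalg.norm(P[...,:2]-well(-1)[:2],axis=-1)
m=(L<.03)&(z>.075)&(z<.11);print("head",m.sum(),P[m].mean(0),well(-1),np.percentile(z[m],[50,95]))
R=Rrack(YR);c=CAP[0]
a=rows(R,c-R[:,2]*.1,10)
E
```

```text
11.45 [ 0.4731241  -0.36817164  0.14774968] [-48.8  34.5  89.7   0.6  56.6 -36.1]<stdin>:4: RuntimeWarning: Mean of empty slice.
  ret = um.true_divide(
Traceback (most recent call last):
IndexError: index -1 is out of bounds for axis 0 with size 0
```

```bash
python3 - <<'E'
from h import *
R=Rrack(YR);c=CAP[0]
a=rows(R,c-R[:,2]*.09,13)
E
```

```text
tx:0.0292 ty:0.0029 tz:-0.0026 rx:-0.041 ry:0.013 rz:-0.045
tx:0.029 ty:0.0043 tz:-0.002 rx:-0.041 ry:0.013 rz:-0.045
tx:0.0288 ty:0.0056 tz:-0.0015 rx:-0.041 ry:0.012 rz:-0.045
tx:0.0286 ty:0.007 tz:-0.0009 rx:-0.041 ry:0.013 rz:-0.045
tx:0.0282 ty:0.0083 tz:-0.0002 rx:-0.041 ry:0.012 rz:-0.045
tx:0.0278 ty:0.0095 tz:0.0005 rx:-0.041 ry:0.013 rz:-0.045
tx:0.0274 ty:0.0107 tz:0.0013 rx:-0.041 ry:0.012 rz:-0.045
tx:0.0268 ty:0.0119 tz:0.0021 rx:-0.041 ry:0.013 rz:-0.045
tx:0.0262 ty:0.013 tz:0.003 rx:-0.041 ry:0.012 rz:-0.045
tx:0.0256 ty:0.014 tz:0.0038 rx:-0.041 ry:0.013 rz:-0.045
tx:0.0249 ty:0.015 tz:0.0048 rx:-0.041 ry:0.012 rz:-0.045
tx:0.0242 ty:0.0158 tz:0.0057 rx:-0.041 ry:0.013 rz:-0.045
tx:0.0233 ty:0.0167 tz:0.0066 rx:-0.041 ry:0.012 rz:-0.045
```

{"op": "send_rows", "data": {
  "motion": [
    {"grip": 0.5,"tx": 0.029,"ty": 0.003,"tz": -0.003,"rx": -0.041,"ry": 0.013,"rz": -0.045},
    {"grip": 0.5,"tx": 0.029,"ty": 0.004,"tz": -0.002,"rx": -0.041,"ry": 0.013,"rz": -0.045},
    {"grip": 0.5,"tx": 0.029,"ty": 0.006,"tz": -0.002,"rx": -0.041,"ry": 0.012,"rz": -0.045},
    {"grip": 0.5,"tx": 0.0285,"ty": 0.007,"tz": -0.001,"rx": -0.041,"ry": 0.013,"rz": -0.045},
    {"grip": 0.5,"tx": 0.028,"ty": 0.008,"tz": 0,"rx": -0.041,"ry": 0.012,"rz": -0.045}
  ]
}}

```text
clock: 12.12
position: [0.5213, -0.2302, 0.1645]
orientation: [[-0.003, 0.977, 0.212], [0.999, -0.008, 0.05], [0.051, 0.212, -0.976]]
contact_force: [0.3, -1.0, -0.6]
width: 0.75
grip_force: 0.0
```

{"op": "send_rows", "data": {
  "motion": [
    {"grip": 0.5,"tx": 0.028,"ty": 0.0095,"tz": 0.0005,"rx": -0.041,"ry": 0.013,"rz": -0.045},
    {"grip": 0.5,"tx": 0.0275,"ty": 0.011,"tz": 0.001,"rx": -0.041,"ry": 0.012,"rz": -0.045},
    {"grip": 0.5,"tx": 0.027,"ty": 0.012,"tz": 0.002,"rx": -0.041,"ry": 0.013,"rz": -0.045},
    {"grip": 0.5,"tx": 0.026,"ty": 0.013,"tz": 0.003,"rx": -0.041,"ry": 0.012,"rz": -0.045},
    {"grip": 0.5,"tx": 0.0255,"ty": 0.014,"tz": 0.004,"rx": -0.041,"ry": 0.013,"rz": -0.045}
  ]
}}

```text
clock: 12.75
position: [0.5686, -0.0914, 0.1793]
orientation: [[-0.234, 0.888, 0.397], [0.972, 0.197, 0.132], [0.039, 0.416, -0.908]]
contact_force: [0.1, 0.5, 0.0]
width: 0.747
grip_force: 0.0
```

{"op": "send_rows", "data": {
  "motion": [
    {"grip": 0.5,"tx": 0.025,"ty": 0.015,"tz": 0.005,"rx": -0.041,"ry": 0.012,"rz": -0.045},
    {"grip": 0.5,"tx": 0.024,"ty": 0.016,"tz": 0.006,"rx": -0.041,"ry": 0.013,"rz": -0.045},
    {"grip": 0.5,"tx": 0.023,"ty": 0.017,"tz": 0.0065,"rx": -0.041,"ry": 0.012,"rz": -0.045},
    {"grip": 0.5,"tx": 0,"ty": 0,"tz": 0,"rx": 0,"ry": 0,"rz": 0},
    {"grip": 0.5,"tx": 0,"ty": 0,"tz": 0,"rx": 0,"ry": 0,"rz": 0}
  ]
}}

```text
clock: 13.38
position: [0.5974, -0.0098, 0.1878]
orientation: [[-0.362, 0.794, 0.489], [0.932, 0.304, 0.197], [0.008, 0.527, -0.85]]
contact_force: [-0.8, -0.0, 0.5]
width: 0.745
grip_force: 0.0
```

```bash
python3 look.py w6;python3 - <<'E'
from h import *
im,P=cloud("top");z=P[...,2];L=np.linalg.norm(P[...,:2]-well(-1)[:2],axis=-1)
m=(L<.03)&(z>.075)&(z<.11);print("head",m.sum(),P[m].mean(0) if m.any() else 0,well(-1))
R=Rrack(YR);c=CAP[0]
a=rows(R,c-R[:,2]*.03,5); print(); rows(R,c+R[:,2]*.028,5,*a)
E
```

```text
13.375 [ 0.59742123 -0.0097929   0.18778757] [-22.6  26.  110.6  49.8  28.9 -85.1]
[ 286    0   61   63 3241] [0.5942 0.1308 0.113 ] h [-0.2334 -0.2226 -0.2217 -0.2209 -0.2199] cap [0.5935 0.132  0.1146] 2629
[316  85  20  19 321] [0.6278 0.1092 0.0873] h [-0.2626 -0.2602 -0.2554 -0.2526 -0.2515] cap [0.624  0.1118 0.0915] 90
[ 300  154   36   44 1123] [0.6319 0.0522 0.107 ] h [-0.2615 -0.2283 -0.2245 -0.2213 -0.2192] cap [0.6257 0.0483 0.115 ] 312
[ 293  216   51   56 2228] [0.6431 0.0078 0.1127] h [-0.2377 -0.2247 -0.2238 -0.2231 -0.2221] cap [0.6429 0.006  0.1143] 1812
head 244 [ 0.47841576 -0.36598576  0.09313328] [ 0.4750882 -0.3692312  0.01     ]
tx:-0.0003 ty:0.0005 tz:0.0114 rx:-0.001 ry:-0.001 rz:-0.001
tx:-0.0003 ty:0.0005 tz:0.0114 rx:-0.001 ry:-0.001 rz:-0.001
tx:-0.0002 ty:0.0005 tz:0.0114 rx:-0 ry:-0.001 rz:-0.001
tx:-0.0002 ty:0.0005 tz:0.0114 rx:-0.001 ry:-0.001 rz:-0.001
tx:-0.0003 ty:0.0006 tz:0.0113 rx:-0 ry:-0.002 rz:-0.002

tx:0 ty:-0 tz:0.0116 rx:-0 ry:0 rz:0
tx:0 ty:-0 tz:0.0116 rx:-0 ry:0 rz:0
tx:0 ty:-0 tz:0.0116 rx:-0 ry:0 rz:0
tx:0 ty:-0 tz:0.0116 rx:-0 ry:0 rz:0
tx:0 ty:-0 tz:0.0116 rx:-0 ry:0 rz:0
```

The first cutter is standing properly, its cap at about z=94 mm. Next I'll descend on the second.

{"op": "send_rows", "data": {
  "motion": [
    {"grip": 0.5,"tx": 0,"ty": 0.0005,"tz": 0.0114,"rx": -0.001,"ry": -0.001,"rz": -0.001},
    {"grip": 0.5,"tx": 0,"ty": 0.0005,"tz": 0.0114,"rx": -0.001,"ry": -0.001,"rz": -0.001},
    {"grip": 0.5,"tx": -0.001,"ty": 0.0005,"tz": 0.0114,"rx": -0.001,"ry": -0.001,"rz": -0.001},
    {"grip": 0.5,"tx": 0,"ty": 0.0005,"tz": 0.0114,"rx": 0,"ry": -0.002,"rz": -0.002},
    {"grip": 0.5,"tx": 0,"ty": 0.0005,"tz": 0.0114,"rx": 0,"ry": -0.001,"rz": -0.001}
  ]
}}

```text
clock: 14.1
position: [0.628, 0.002, 0.14]
orientation: [[-0.365, 0.79, 0.493], [0.931, 0.309, 0.193], [0.0, 0.529, -0.848]]
contact_force: [-0.8, -0.1, 0.0]
width: 0.755
grip_force: 0.0
```

{"op": "send_rows", "data": {
  "motion": [
    {"grip": 0.5,"tx": 0,"ty": 0,"tz": 0.014,"rx": 0,"ry": 0,"rz": 0},
    {"grip": 0.5,"tx": 0,"ty": 0,"tz": 0.014,"rx": 0,"ry": 0,"rz": 0},
    {"grip": 0.5,"tx": 0,"ty": 0,"tz": 0.014,"rx": 0,"ry": 0,"rz": 0},
    {"grip": 0.5,"tx": 0,"ty": 0,"tz": 0.01,"rx": 0,"ry": 0,"rz": 0},
    {"grip": 0.5,"tx": 0,"ty": 0,"tz": 0.006,"rx": 0,"ry": 0,"rz": 0}
  ]
}}

```text
clock: 14.72
position: [0.6564, 0.0132, 0.0909]
orientation: [[-0.364, 0.79, 0.493], [0.931, 0.309, 0.193], [0.0, 0.529, -0.848]]
contact_force: [0.6, -0.4, -0.0]
width: 0.75
grip_force: 0.0
```

```bash
python3 - <<'E'
from h import *
s=manip.sense();print(s["clock"],s["position"],s["contact_force"],s["q"].round(1))
R=Rrack(YR); rows(R,CAP[0]+R[:,2]*.028,1)
E
```

```text
14.725 [0.65640964 0.01316597 0.09094591] [ 0.58035415 -0.43985939 -0.00456364] [-17.5  39.2 106.2  66.8  21.2 -99.7]
tx:-0.0015 ty:0.0001 tz:-0.0009 rx:-0.001 ry:-0.001 rz:0.001
```

Now close on it and pull.

{"op": "send_rows", "data": {
  "motion": [
    {"grip": 0.5,"tx": -0.0015,"ty": 0,"tz": -0.001,"rx": 0,"ry": 0,"rz": 0},
    {"grip": -1,"tx": 0,"ty": 0,"tz": 0,"rx": 0,"ry": 0,"rz": 0},
    {"grip": -1,"tx": 0,"ty": 0,"tz": 0,"rx": 0,"ry": 0,"rz": 0},
    {"grip": -1,"tx": 0,"ty": 0,"tz": 0,"rx": 0,"ry": 0,"rz": 0},
    {"grip": -1,"tx": 0,"ty": 0,"tz": 0,"rx": 0,"ry": 0,"rz": 0}
  ],
  "squeeze": 80
}}

```text
clock: 15.35
position: [0.6564, 0.0111, 0.0935]
orientation: [[-0.364, 0.789, 0.494], [0.931, 0.309, 0.193], [-0.001, 0.531, -0.848]]
contact_force: [-1.8, -0.8, 6.1]
width: 0.388
grip_force: 79.1
```

{"op": "send_rows", "data": {
  "motion": [
    {"grip": -1,"tx": 0,"ty": 0,"tz": -0.004,"rx": 0,"ry": 0,"rz": 0},
    {"grip": -1,"tx": 0,"ty": 0,"tz": -0.006,"rx": 0,"ry": 0,"rz": 0},
    {"grip": -1,"tx": 0,"ty": 0,"tz": -0.012,"rx": 0,"ry": 0,"rz": 0},
    {"grip": -1,"tx": 0,"ty": 0,"tz": -0.016,"rx": 0,"ry": 0,"rz": 0},
    {"grip": -1,"tx": 0,"ty": 0,"tz": -0.016,"rx": 0,"ry": 0,"rz": 0}
  ]
}}

```text
clock: 15.98
position: [0.6287, 0.0009, 0.1382]
orientation: [[-0.365, 0.791, 0.492], [0.931, 0.309, 0.193], [0.001, 0.529, -0.849]]
contact_force: [-0.1, -0.1, -1.1]
width: 0.385
grip_force: 82.3
```

```bash
python3 - <<'E'
from h import *
R=Rrack(YR); s=manip.sense();print(s["position"],s["width"],s["grip_force"])
a=rows(R,s["position"]-R[:,2]*.051,3);print()
a=rows(Rblk(YB),well(0)+[0,0,.16],10,*a)
E
```

```text
[0.62874441 0.00094607 0.13823856] 0.38542499453908086 82.32746220252011
tx:0 ty:-0 tz:-0.017 rx:-0.001 ry:-0.001 rz:0
tx:0 ty:-0 tz:-0.017 rx:-0 ry:-0 rz:0
tx:0 ty:-0 tz:-0.017 rx:-0.001 ry:-0.001 rz:0.001

tx:-0.0245 ty:-0.0192 tz:-0.0107 rx:0.054 ry:-0.017 rz:0.059
tx:-0.0257 ty:-0.0183 tz:-0.0092 rx:0.054 ry:-0.017 rz:0.059
tx:-0.0269 ty:-0.0172 tz:-0.0078 rx:0.054 ry:-0.017 rz:0.059
tx:-0.0281 ty:-0.016 tz:-0.0065 rx:0.054 ry:-0.017 rz:0.059
tx:-0.029 ty:-0.0146 tz:-0.0051 rx:0.054 ry:-0.017 rz:0.059
tx:-0.03 ty:-0.0131 tz:-0.0039 rx:0.054 ry:-0.017 rz:0.059
tx:-0.0307 ty:-0.0115 tz:-0.0027 rx:0.054 ry:-0.017 rz:0.059
tx:-0.0314 ty:-0.0098 tz:-0.0016 rx:0.055 ry:-0.017 rz:0.059
tx:-0.0319 ty:-0.008 tz:-0.0006 rx:0.054 ry:-0.017 rz:0.059
tx:-0.0324 ty:-0.0061 tz:0.0003 rx:0.055 ry:-0.016 rz:0.058
```

{"op": "send_rows", "data": {
  "motion": [
    {"grip": -1,"tx": 0,"ty": 0,"tz": -0.017,"rx": 0,"ry": 0,"rz": 0},
    {"grip": -1,"tx": 0,"ty": 0,"tz": -0.017,"rx": 0,"ry": 0,"rz": 0},
    {"grip": -1,"tx": 0,"ty": 0,"tz": -0.017,"rx": -0.001,"ry": -0.001,"rz": 0},
    {"grip": -1,"tx": -0.0245,"ty": -0.019,"tz": -0.011,"rx": 0.054,"ry": -0.017,"rz": 0.059},
    {"grip": -1,"tx": -0.0255,"ty": -0.018,"tz": -0.009,"rx": 0.054,"ry": -0.017,"rz": 0.059}
  ]
}}

```text
clock: 16.6
position: [0.5802, -0.0705, 0.1801]
orientation: [[-0.249, 0.876, 0.413], [0.968, 0.213, 0.131], [0.027, 0.432, -0.901]]
contact_force: [0.2, -0.7, -1.8]
width: 0.386
grip_force: 82.3
```

{"op": "send_rows", "data": {
  "motion": [
    {"grip": -1,"tx": -0.027,"ty": -0.017,"tz": -0.008,"rx": 0.054,"ry": -0.017,"rz": 0.059},
    {"grip": -1,"tx": -0.028,"ty": -0.016,"tz": -0.0065,"rx": 0.054,"ry": -0.017,"rz": 0.059},
    {"grip": -1,"tx": -0.029,"ty": -0.0145,"tz": -0.005,"rx": 0.054,"ry": -0.017,"rz": 0.059},
    {"grip": -1,"tx": -0.03,"ty": -0.013,"tz": -0.004,"rx": 0.054,"ry": -0.017,"rz": 0.059},
    {"grip": -1,"tx": -0.031,"ty": -0.0115,"tz": -0.003,"rx": 0.054,"ry": -0.017,"rz": 0.059}
  ]
}}

```text
clock: 17.23
position: [0.5226, -0.225, 0.1747]
orientation: [[0.056, 0.985, 0.166], [0.998, -0.061, 0.026], [0.035, 0.164, -0.986]]
contact_force: [0.7, 0.4, -1.3]
width: 0.385
grip_force: 82.3
```

{"op": "send_rows", "data": {
  "motion": [
    {"grip": -1,"tx": -0.0315,"ty": -0.01,"tz": -0.0015,"rx": 0.055,"ry": -0.017,"rz": 0.059},
    {"grip": -1,"tx": -0.032,"ty": -0.008,"tz": -0.0005,"rx": 0.054,"ry": -0.017,"rz": 0.059},
    {"grip": -1,"tx": -0.0325,"ty": -0.006,"tz": 0,"rx": 0.055,"ry": -0.016,"rz": 0.058},
    {"grip": -1,"tx": 0,"ty": 0,"tz": 0,"rx": 0,"ry": 0,"rz": 0},
    {"grip": -1,"tx": 0,"ty": 0,"tz": 0,"rx": 0,"ry": 0,"rz": 0}
  ]
}}

```text
clock: 17.85
position: [0.4883, -0.3161, 0.1709]
orientation: [[0.231, 0.973, -0.001], [0.973, -0.231, 0.002], [0.002, -0.001, -1.0]]
contact_force: [-0.0, 0.4, -0.9]
width: 0.385
grip_force: 82.3
```

```bash
python3 - <<'E'
from h import *
s=manip.sense();print(s["clock"],s["position"],s["grip_force"])
rows(Rblk(YB),well(0)+[0,0,.12],5)
E
```

```text
17.85 [ 0.48834391 -0.31613571  0.17093831] 82.29734809370711
tx:-0.0002 ty:-0.0001 tz:0.0082 rx:-0 ry:-0 rz:0
tx:-0.0001 ty:-0.0001 tz:0.0082 rx:-0 ry:-0 rz:0
tx:-0.0002 ty:-0.0001 tz:0.0082 rx:-0 ry:-0.001 rz:0
tx:-0.0001 ty:-0.0001 tz:0.0082 rx:-0 ry:-0 rz:0
tx:-0.0002 ty:-0.0002 tz:0.0081 rx:-0.001 ry:-0.001 rz:0.001
```

{"op": "send_rows", "data": {
  "motion": [
    {"grip": -1,"tx": -0.001,"ty": -0.0005,"tz": 0.02,"rx": 0,"ry": -0.001,"rz": 0},
    {"grip": -1,"tx": 0,"ty": 0,"tz": 0.02,"rx": 0,"ry": -0.001,"rz": 0},
    {"grip": -1,"tx": 0,"ty": 0,"tz": 0.02,"rx": 0,"ry": 0,"rz": 0},
    {"grip": -1,"tx": 0,"ty": 0,"tz": 0.02,"rx": 0,"ry": 0,"rz": 0},
    {"grip": -1,"tx": 0,"ty": 0,"tz": 0.012,"rx": 0,"ry": 0,"rz": 0}
  ]
}}

```text
clock: 18.48
position: [0.4879, -0.3164, 0.0783]
orientation: [[0.23, 0.973, -0.002], [0.973, -0.23, -0.0], [-0.0, -0.001, -1.0]]
contact_force: [-0.9, 0.5, -1.9]
width: 0.387
grip_force: 82.3
```

{"op": "send_rows", "data": {
  "motion": [
    {"grip": -1,"tx": 0,"ty": 0,"tz": 0.004,"rx": 0,"ry": 0,"rz": 0},
    {"grip": -1,"tx": 0,"ty": 0,"tz": 0.003,"rx": 0,"ry": 0,"rz": 0},
    {"grip": -1,"tx": 0,"ty": 0,"tz": 0.002,"rx": 0,"ry": 0,"rz": 0},
    {"grip": -1,"tx": 0,"ty": 0,"tz": 0.001,"rx": 0,"ry": 0,"rz": 0},
    {"grip": -1,"tx": 0,"ty": 0,"tz": 0,"rx": 0,"ry": 0,"rz": 0}
  ]
}}

```text
clock: 19.1
position: [0.4881, -0.3181, 0.0702]
orientation: [[0.23, 0.973, -0.001], [0.973, -0.23, -0.002], [-0.002, -0.0, -1.0]]
contact_force: [-2.5, 1.4, 5.0]
width: 0.381
grip_force: 82.6
```

{"op": "send_rows", "data": {
  "motion": [
    {"grip": -1,"tx": 0,"ty": 0,"tz": 0.001,"rx": 0,"ry": 0,"rz": 0},
    {"grip": 0.3,"tx": 0,"ty": 0,"tz": 0,"rx": 0,"ry": 0,"rz": 0},
    {"grip": 0.3,"tx": 0,"ty": 0,"tz": 0,"rx": 0,"ry": 0,"rz": 0},
    {"grip": 0.3,"tx": 0,"ty": 0,"tz": -0.002,"rx": 0,"ry": 0,"rz": 0},
    {"grip": 0.5,"tx": 0,"ty": 0,"tz": -0.02,"rx": 0,"ry": 0,"rz": 0}
  ]
}}

```text
clock: 19.73
position: [0.4879, -0.3174, 0.0891]
orientation: [[0.231, 0.973, -0.002], [0.973, -0.231, 0.0], [-0.0, -0.002, -1.0]]
contact_force: [0.8, -0.4, 0.6]
width: 0.746
grip_force: 0.0
```

```bash
python3 - <<'E'
from h import *
s=manip.sense();print(s["clock"],s["position"])
R=Rrack(YR);c=CAP[3]; R0=s["orientation"]
a=rows(R0,s["position"]+[0,0,.08],2);print()
a=rows(R,c-R[:,2]*.09,16,*a)
E
```

```text
19.725 [ 0.48785849 -0.31744098  0.08911848]
tx:-0 ty:-0.0001 tz:-0.04 rx:0 ry:0 rz:0
tx:-0 ty:-0.0001 tz:-0.04 rx:0 ry:0 rz:0

tx:0.0273 ty:-0.0026 tz:-0.0014 rx:-0.034 ry:0.011 rz:-0.037
tx:0.0274 ty:-0.0015 tz:-0.0012 rx:-0.034 ry:0.01 rz:-0.037
tx:0.0274 ty:-0.0005 tz:-0.0009 rx:-0.034 ry:0.011 rz:-0.037
tx:0.0274 ty:0.0005 tz:-0.0007 rx:-0.034 ry:0.01 rz:-0.037
tx:0.0274 ty:0.0016 tz:-0.0003 rx:-0.034 ry:0.011 rz:-0.037
tx:0.0273 ty:0.0026 tz:0 rx:-0.034 ry:0.01 rz:-0.037
tx:0.0272 ty:0.0036 tz:0.0004 rx:-0.034 ry:0.011 rz:-0.037
tx:0.027 ty:0.0046 tz:0.0009 rx:-0.034 ry:0.01 rz:-0.037
tx:0.0269 ty:0.0055 tz:0.0013 rx:-0.034 ry:0.011 rz:-0.037
tx:0.0266 ty:0.0065 tz:0.0018 rx:-0.034 ry:0.01 rz:-0.037
tx:0.0263 ty:0.0074 tz:0.0023 rx:-0.034 ry:0.01 rz:-0.036
tx:0.026 ty:0.0082 tz:0.0028 rx:-0.034 ry:0.011 rz:-0.037
tx:0.0257 ty:0.0091 tz:0.0034 rx:-0.034 ry:0.01 rz:-0.036
tx:0.0253 ty:0.0099 tz:0.004 rx:-0.034 ry:0.011 rz:-0.037
tx:0.0249 ty:0.0107 tz:0.0046 rx:-0.034 ry:0.011 rz:-0.036
tx:0.0244 ty:0.0114 tz:0.0052 rx:-0.033 ry:0.01 rz:-0.037
```

{"op": "send_rows", "data": {
  "motion": [
    {"grip": 0.5,"tx": 0,"ty": 0,"tz": -0.04,"rx": 0,"ry": 0,"rz": 0},
    {"grip": 0.5,"tx": 0,"ty": 0,"tz": -0.04,"rx": 0,"ry": 0,"rz": 0},
    {"grip": 0.5,"tx": 0.0273,"ty": -0.0026,"tz": -0.0014,"rx": -0.034,"ry": 0.011,"rz": -0.037},
    {"grip": 0.5,"tx": 0.0274,"ty": -0.0015,"tz": -0.001,"rx": -0.034,"ry": 0.01,"rz": -0.037},
    {"grip": 0.5,"tx": 0.0274,"ty": -0.0005,"tz": -0.001,"rx": -0.034,"ry": 0.011,"rz": -0.037}
  ]
}}

```text
clock: 20.35
position: [0.5001, -0.2358, 0.1744]
orientation: [[0.119, 0.987, 0.108], [0.993, -0.121, 0.011], [0.024, 0.105, -0.994]]
contact_force: [0.8, 1.2, -0.1]
width: 0.751
grip_force: 0.0
```

{"op": "send_rows", "data": {
  "motion": [
    {"grip": 0.5,"tx": 0.0274,"ty": 0.0005,"tz": -0.0007,"rx": -0.034,"ry": 0.01,"rz": -0.037},
    {"grip": 0.5,"tx": 0.0274,"ty": 0.0016,"tz": 0,"rx": -0.034,"ry": 0.011,"rz": -0.037},
    {"grip": 0.5,"tx": 0.0273,"ty": 0.0026,"tz": 0,"rx": -0.034,"ry": 0.01,"rz": -0.037},
    {"grip": 0.5,"tx": 0.0272,"ty": 0.0036,"tz": 0,"rx": -0.034,"ry": 0.011,"rz": -0.037},
    {"grip": 0.5,"tx": 0.027,"ty": 0.0046,"tz": 0.001,"rx": -0.034,"ry": 0.01,"rz": -0.037}
  ]
}}

```text
clock: 20.98
position: [0.5189, -0.1001, 0.1812]
orientation: [[-0.072, 0.959, 0.275], [0.997, 0.058, 0.058], [0.04, 0.278, -0.96]]
contact_force: [0.3, 0.5, 0.1]
width: 0.753
grip_force: 0.0
```

{"op": "send_rows", "data": {
  "motion": [
    {"grip": 0.5,"tx": 0.0269,"ty": 0.0055,"tz": 0.0013,"rx": -0.034,"ry": 0.011,"rz": -0.037},
    {"grip": 0.5,"tx": 0.0266,"ty": 0.0065,"tz": 0.0018,"rx": -0.034,"ry": 0.01,"rz": -0.037},
    {"grip": 0.5,"tx": 0.0263,"ty": 0.0074,"tz": 0.0023,"rx": -0.034,"ry": 0.01,"rz": -0.036},
    {"grip": 0.5,"tx": 0.026,"ty": 0.0082,"tz": 0.0028,"rx": -0.034,"ry": 0.011,"rz": -0.037},
    {"grip": 0.5,"tx": 0.0257,"ty": 0.0091,"tz": 0.0034,"rx": -0.034,"ry": 0.01,"rz": -0.036}
  ]
}}

```text
clock: 21.6
position: [0.5377, 0.0357, 0.1881]
orientation: [[-0.258, 0.869, 0.423], [0.966, 0.222, 0.134], [0.022, 0.443, -0.896]]
contact_force: [-0.9, 0.4, -0.6]
width: 0.752
grip_force: 0.0
```

{"op": "send_rows", "data": {
  "motion": [
    {"grip": 0.5,"tx": 0.0253,"ty": 0.01,"tz": 0.004,"rx": -0.034,"ry": 0.011,"rz": -0.037},
    {"grip": 0.5,"tx": 0.025,"ty": 0.0107,"tz": 0.0046,"rx": -0.034,"ry": 0.011,"rz": -0.036},
    {"grip": 0.5,"tx": 0.0244,"ty": 0.0114,"tz": 0.0052,"rx": -0.033,"ry": 0.01,"rz": -0.037},
    {"grip": 0.5,"tx": 0,"ty": 0,"tz": 0,"rx": 0,"ry": 0,"rz": 0},
    {"grip": 0.5,"tx": 0,"ty": 0,"tz": 0,"rx": 0,"ry": 0,"rz": 0}
  ]
}}

```text
clock: 22.22
position: [0.5491, 0.1162, 0.1922]
orientation: [[-0.363, 0.789, 0.496], [0.932, 0.309, 0.19], [-0.003, 0.531, -0.848]]
contact_force: [0.7, -0.1, -0.5]
width: 0.753
grip_force: 0.0
```

```bash
python3 look.py w7;python3 - <<'E'
from h import *
im,P=cloud("top");z=P[...,2]
for k in (-1,0):
    L=np.linalg.norm(P[...,:2]-well(k)[:2],axis=-1)
    m=(L<.026)&(z>.075)&(z<.11);print("head",m.sum(),P[m].mean(0) if m.any() else 0,well(k))
R=Rrack(YR);c=CAP[3]
a=rows(R,c-R[:,2]*.03,5); print(); rows(R,c+R[:,2]*.028,5,*a)
E
```

```text
22.225 [0.54914568 0.11617539 0.19218065] [ -7.4  22.6 117.3  53.3  18.3 -76.8]
[ 295  148   36   44 1128] [0.5816 0.1805 0.1069] h [-0.2598 -0.2264 -0.2226 -0.2192 -0.2172] cap [0.5753 0.1767 0.1154] 300
[ 287  210   52   64 2355] [0.5947 0.1346 0.111 ] h [-0.2547 -0.2228 -0.2219 -0.2211 -0.2203] cap [0.5923 0.1344 0.1143] 1810
[ 299  311   30   56 1133] [0.634  0.0536 0.1033] h [-0.2635 -0.2315 -0.2261 -0.2223 -0.2195] cap [0.6261 0.0496 0.1142] 257
head 243 [ 0.4780633  -0.36564533  0.09302164] [ 0.4750882 -0.3692312  0.01     ]
head 231 [ 0.48452643 -0.31509257  0.09356859] [ 0.4876 -0.3167  0.01  ]
tx:0.0003 ty:-0.0002 tz:0.012 rx:0 ry:0.001 rz:0
tx:0.0003 ty:-0.0001 tz:0.012 rx:0 ry:0.001 rz:0
tx:0.0003 ty:-0.0002 tz:0.012 rx:0 ry:0 rz:0
tx:0.0003 ty:-0.0001 tz:0.012 rx:0.001 ry:0.001 rz:0
tx:0.0003 ty:-0.0001 tz:0.012 rx:0 ry:0 rz:0.001

tx:0 ty:-0 tz:0.0116 rx:0 ry:0 rz:-0
tx:0 ty:-0 tz:0.0116 rx:0 ry:0 rz:-0
tx:0 ty:-0 tz:0.0116 rx:0 ry:0 rz:-0
tx:0 ty:-0 tz:0.0116 rx:0 ry:0 rz:-0
tx:0.0001 ty:-0.0001 tz:0.0116 rx:0 ry:0 rz:-0
```

{"op": "send_rows", "data": {
  "motion": [
    {"grip": 0.5,"tx": 0.0005,"ty": -0.0003,"tz": 0.012,"rx": 0,"ry": 0.001,"rz": 0},
    {"grip": 0.5,"tx": 0.0005,"ty": -0.0003,"tz": 0.012,"rx": 0,"ry": 0.001,"rz": 0},
    {"grip": 0.5,"tx": 0.0005,"ty": 0,"tz": 0.012,"rx": 0,"ry": 0,"rz": 0},
    {"grip": 0.5,"tx": 0,"ty": 0,"tz": 0.012,"rx": 0,"ry": 0,"rz": 0},
    {"grip": 0.5,"tx": 0,"ty": 0,"tz": 0.01,"rx": 0,"ry": 0,"rz": 0}
  ]
}}

```text
clock: 22.95
position: [0.5771, 0.1279, 0.1422]
orientation: [[-0.363, 0.79, 0.495], [0.932, 0.308, 0.191], [-0.001, 0.531, -0.848]]
contact_force: [0.1, 0.2, -0.4]
width: 0.751
grip_force: 0.0
```

```bash
python3 - <<'E'
from h import *
s=manip.sense();print(s["position"],s["q"].round(1))
R=Rrack(YR);rows(R,CAP[3]+R[:,2]*.028,5)
E
```

```text
[0.57709425 0.12793875 0.14218375] [ -5.4  30.3 115.6  70.8  14.5 -93.3]
tx:0.0001 ty:-0 tz:0.0119 rx:0 ry:0 rz:0
tx:0 ty:-0 tz:0.0119 rx:0 ry:0 rz:0
tx:0.0001 ty:-0 tz:0.0119 rx:0 ry:0 rz:0
tx:0 ty:-0 tz:0.0119 rx:0 ry:0.001 rz:0
tx:0.0001 ty:-0 tz:0.0119 rx:0.001 ry:0 rz:0
```

{"op": "send_rows", "data": {
  "motion": [
    {"grip": 0.5,"tx": 0,"ty": 0,"tz": 0.013,"rx": 0,"ry": 0,"rz": 0},
    {"grip": 0.5,"tx": 0,"ty": 0,"tz": 0.013,"rx": 0,"ry": 0,"rz": 0},
    {"grip": 0.5,"tx": 0,"ty": 0,"tz": 0.013,"rx": 0,"ry": 0.001,"rz": 0},
    {"grip": 0.5,"tx": 0,"ty": 0,"tz": 0.012,"rx": 0,"ry": 0,"rz": 0},
    {"grip": 0.5,"tx": 0,"ty": 0,"tz": 0.007,"rx": 0,"ry": 0,"rz": 0}
  ]
}}

```text
clock: 23.58
position: [0.6057, 0.1393, 0.0929]
orientation: [[-0.364, 0.79, 0.494], [0.932, 0.308, 0.193], [-0.0, 0.53, -0.848]]
contact_force: [-0.2, -0.3, 0.5]
width: 0.749
grip_force: 0.0
```

```bash
python3 - <<'E'
from h import *
s=manip.sense();print(s["position"],s["contact_force"])
R=Rrack(YR);rows(R,CAP[3]+R[:,2]*.028,1)
E
```

```text
[0.60571172 0.13925029 0.09286115] [-0.24976962 -0.2567077   0.52164085]
tx:0.0001 ty:0.0001 tz:0.0014 rx:0.001 ry:0 rz:0
```

{"op": "send_rows", "data": {
  "motion": [
    {"grip": -1,"tx": 0,"ty": 0,"tz": 0,"rx": 0,"ry": 0,"rz": 0},
    {"grip": -1,"tx": 0,"ty": 0,"tz": 0,"rx": 0,"ry": 0,"rz": 0},
    {"grip": -1,"tx": 0,"ty": 0,"tz": 0,"rx": 0,"ry": 0,"rz": 0},
    {"grip": -1,"tx": 0,"ty": 0,"tz": 0,"rx": 0,"ry": 0,"rz": 0},
    {"grip": -1,"tx": 0,"ty": 0,"tz": 0,"rx": 0,"ry": 0,"rz": 0}
  ],
  "squeeze": 80
}}

```text
clock: 24.2
position: [0.605, 0.14, 0.0938]
orientation: [[-0.365, 0.789, 0.495], [0.931, 0.309, 0.193], [-0.001, 0.531, -0.847]]
contact_force: [-3.3, -1.1, 5.6]
width: 0.386
grip_force: 79.7
```

{"op": "send_rows", "data": {
  "motion": [
    {"grip": -1,"tx": 0,"ty": 0,"tz": -0.004,"rx": 0,"ry": 0,"rz": 0},
    {"grip": -1,"tx": 0,"ty": 0,"tz": -0.006,"rx": 0,"ry": 0,"rz": 0},
    {"grip": -1,"tx": 0,"ty": 0,"tz": -0.012,"rx": 0,"ry": 0,"rz": 0},
    {"grip": -1,"tx": 0,"ty": 0,"tz": -0.016,"rx": 0,"ry": 0,"rz": 0},
    {"grip": -1,"tx": 0,"ty": 0,"tz": -0.016,"rx": 0,"ry": 0,"rz": 0}
  ]
}}

```text
clock: 24.82
position: [0.5778, 0.1297, 0.1388]
orientation: [[-0.365, 0.79, 0.493], [0.931, 0.31, 0.194], [0.0, 0.529, -0.848]]
contact_force: [-0.7, -0.6, -0.5]
width: 0.387
grip_force: 82.4
```

```bash
python3 - <<'E'
from h import *
R=Rrack(YR); s=manip.sense();print(s["position"],s["width"],s["grip_force"])
a=rows(R,s["position"]-R[:,2]*.051,3);print()
a=rows(Rblk(YB),well(1)+[0,0,.16],15,*a)
E
```

```text
[0.57776964 0.12966669 0.13878022] 0.386516570556258 82.40154590690508
tx:0 ty:-0 tz:-0.017 rx:-0 ry:-0.001 rz:0.001
tx:0 ty:-0 tz:-0.017 rx:-0 ry:-0 rz:0
tx:0 ty:-0 tz:-0.017 rx:-0.001 ry:-0.001 rz:0.001

tx:-0.0226 ty:-0.0111 tz:-0.006 rx:0.036 ry:-0.011 rz:0.039
tx:-0.0231 ty:-0.0104 tz:-0.0053 rx:0.036 ry:-0.011 rz:0.039
tx:-0.0235 ty:-0.0097 tz:-0.0047 rx:0.036 ry:-0.011 rz:0.039
tx:-0.0239 ty:-0.0089 tz:-0.0041 rx:0.036 ry:-0.011 rz:0.039
tx:-0.0243 ty:-0.0081 tz:-0.0036 rx:0.036 ry:-0.011 rz:0.039
tx:-0.0246 ty:-0.0072 tz:-0.003 rx:0.036 ry:-0.011 rz:0.039
tx:-0.0249 ty:-0.0064 tz:-0.0025 rx:0.036 ry:-0.011 rz:0.039
tx:-0.0252 ty:-0.0055 tz:-0.002 rx:0.036 ry:-0.011 rz:0.04
tx:-0.0254 ty:-0.0045 tz:-0.0015 rx:0.036 ry:-0.011 rz:0.04
tx:-0.0256 ty:-0.0036 tz:-0.0011 rx:0.036 ry:-0.012 rz:0.039
tx:-0.0257 ty:-0.0026 tz:-0.0007 rx:0.036 ry:-0.012 rz:0.04
tx:-0.0258 ty:-0.0016 tz:-0.0003 rx:0.036 ry:-0.011 rz:0.039
tx:-0.0258 ty:-0.0005 tz:0 rx:0.036 ry:-0.012 rz:0.04
tx:-0.0259 ty:0.0005 tz:0.0003 rx:0.037 ry:-0.011 rz:0.039
tx:-0.0258 ty:0.0015 tz:0.0006 rx:0.036 ry:-0.012 rz:0.04
```

{"op": "send_rows", "data": {
  "motion": [
    {"grip": -1,"tx": 0,"ty": 0,"tz": -0.017,"rx": 0,"ry": 0,"rz": 0},
    {"grip": -1,"tx": 0,"ty": 0,"tz": -0.017,"rx": 0,"ry": 0,"rz": 0},
    {"grip": -1,"tx": 0,"ty": 0,"tz": -0.017,"rx": -0.001,"ry": -0.001,"rz": 0.001},
    {"grip": -1,"tx": -0.0226,"ty": -0.011,"tz": -0.006,"rx": 0.036,"ry": -0.011,"rz": 0.039},
    {"grip": -1,"tx": -0.023,"ty": -0.0104,"tz": -0.0053,"rx": 0.036,"ry": -0.011,"rz": 0.039}
  ]
}}

```text
clock: 25.45
position: [0.5452, 0.0685, 0.1808]
orientation: [[-0.289, 0.849, 0.441], [0.957, 0.247, 0.152], [0.02, 0.466, -0.884]]
contact_force: [-0.4, 0.9, -1.4]
width: 0.386
grip_force: 82.4
```

{"op": "send_rows", "data": {
  "motion": [
    {"grip": -1,"tx": -0.0235,"ty": -0.0097,"tz": -0.0047,"rx": 0.036,"ry": -0.011,"rz": 0.039},
    {"grip": -1,"tx": -0.024,"ty": -0.009,"tz": -0.004,"rx": 0.036,"ry": -0.011,"rz": 0.039},
    {"grip": -1,"tx": -0.0243,"ty": -0.008,"tz": -0.0036,"rx": 0.036,"ry": -0.011,"rz": 0.039},
    {"grip": -1,"tx": -0.0246,"ty": -0.0072,"tz": -0.003,"rx": 0.036,"ry": -0.011,"rz": 0.039},
    {"grip": -1,"tx": -0.025,"ty": -0.0064,"tz": -0.0025,"rx": 0.036,"ry": -0.011,"rz": 0.039}
  ]
}}

```text
clock: 26.08
position: [0.5279, -0.06, 0.1764]
orientation: [[-0.091, 0.953, 0.288], [0.995, 0.074, 0.069], [0.044, 0.293, -0.955]]
contact_force: [0.2, 0.0, -1.0]
width: 0.384
grip_force: 82.4
```

{"op": "send_rows", "data": {
  "motion": [
    {"grip": -1,"tx": -0.0252,"ty": -0.0055,"tz": -0.002,"rx": 0.036,"ry": -0.011,"rz": 0.04},
    {"grip": -1,"tx": -0.0254,"ty": -0.0045,"tz": -0.0015,"rx": 0.036,"ry": -0.011,"rz": 0.04},
    {"grip": -1,"tx": -0.0256,"ty": -0.0036,"tz": -0.001,"rx": 0.036,"ry": -0.012,"rz": 0.039},
    {"grip": -1,"tx": -0.0257,"ty": -0.0026,"tz": -0.0007,"rx": 0.036,"ry": -0.012,"rz": 0.04},
    {"grip": -1,"tx": -0.0258,"ty": -0.0016,"tz": 0,"rx": 0.036,"ry": -0.011,"rz": 0.039}
  ]
}}

```text
clock: 26.7
position: [0.5106, -0.188, 0.1718]
orientation: [[0.114, 0.987, 0.112], [0.993, -0.116, 0.015], [0.028, 0.109, -0.994]]
contact_force: [-0.6, -0.0, -1.0]
width: 0.382
grip_force: 82.4
```

{"op": "send_rows", "data": {
  "motion": [
    {"grip": -1,"tx": -0.0258,"ty": -0.0005,"tz": 0,"rx": 0.036,"ry": -0.012,"rz": 0.04},
    {"grip": -1,"tx": -0.0259,"ty": 0.0005,"tz": 0,"rx": 0.037,"ry": -0.011,"rz": 0.039},
    {"grip": -1,"tx": -0.0258,"ty": 0.0015,"tz": 0.0006,"rx": 0.036,"ry": -0.012,"rz": 0.04},
    {"grip": -1,"tx": 0,"ty": 0,"tz": 0,"rx": 0,"ry": 0,"rz": 0},
    {"grip": -1,"tx": 0,"ty": 0,"tz": 0,"rx": 0,"ry": 0,"rz": 0}
  ]
}}

```text
clock: 27.32
position: [0.5004, -0.2632, 0.1695]
orientation: [[0.231, 0.973, 0.0], [0.973, -0.231, 0.001], [0.001, -0.0, -1.0]]
contact_force: [-0.4, 0.1, -1.9]
width: 0.381
grip_force: 82.4
```

```bash
python3 - <<'E'
from h import *
s=manip.sense();print(s["clock"],s["position"],s["grip_force"])
rows(Rblk(YB),well(1)+[0,0,.12],2)
E
```

```text
27.325 [ 0.50042097 -0.2632074   0.16954721] 82.36728591145948
tx:-0.0005 ty:-0 tz:0.0198 rx:-0 ry:-0.001 rz:0
tx:-0.0005 ty:-0.0001 tz:0.0197 rx:-0 ry:-0 rz:0.001
```

{"op": "send_rows", "data": {
  "motion": [
    {"grip": -1,"tx": -0.001,"ty": 0,"tz": 0.02,"rx": 0,"ry": -0.001,"rz": 0},
    {"grip": -1,"tx": 0,"ty": 0,"tz": 0.02,"rx": 0,"ry": 0,"rz": 0},
    {"grip": -1,"tx": 0,"ty": 0,"tz": 0.02,"rx": 0,"ry": 0,"rz": 0},
    {"grip": -1,"tx": 0,"ty": 0,"tz": 0.02,"rx": 0,"ry": 0,"rz": 0},
    {"grip": -1,"tx": 0,"ty": 0,"tz": 0.01,"rx": 0,"ry": 0,"rz": 0}
  ]
}}

```text
clock: 27.95
position: [0.5003, -0.2637, 0.079]
orientation: [[0.23, 0.973, -0.001], [0.973, -0.23, 0.001], [0.001, -0.001, -1.0]]
contact_force: [0.6, 0.4, -1.8]
width: 0.39
grip_force: 82.4
```

{"op": "send_rows", "data": {
  "motion": [
    {"grip": -1,"tx": 0,"ty": 0,"tz": 0.004,"rx": 0,"ry": 0,"rz": 0},
    {"grip": -1,"tx": 0,"ty": 0,"tz": 0.003,"rx": 0,"ry": 0,"rz": 0},
    {"grip": -1,"tx": 0,"ty": 0,"tz": 0.002,"rx": 0,"ry": 0,"rz": 0},
    {"grip": -1,"tx": 0,"ty": 0,"tz": 0.001,"rx": 0,"ry": 0,"rz": 0},
    {"grip": -1,"tx": 0,"ty": 0,"tz": 0,"rx": 0,"ry": 0,"rz": 0}
  ]
}}

```text
clock: 28.58
position: [0.5005, -0.2651, 0.0707]
orientation: [[0.231, 0.973, 0.0], [0.973, -0.231, -0.001], [-0.001, 0.0, -1.0]]
contact_force: [-3.3, 1.5, 5.8]
width: 0.389
grip_force: 82.6
```

It touches the floor again, so I'll release, lift and check.

{"op": "send_rows", "data": {
  "motion": [
    {"grip": -1,"tx": 0,"ty": 0,"tz": 0.001,"rx": 0,"ry": 0,"rz": 0},
    {"grip": 0.3,"tx": 0,"ty": 0,"tz": 0,"rx": 0,"ry": 0,"rz": 0},
    {"grip": 0.3,"tx": 0,"ty": 0,"tz": 0,"rx": 0,"ry": 0,"rz": 0},
    {"grip": 0.3,"tx": 0,"ty": 0,"tz": -0.002,"rx": 0,"ry": 0,"rz": 0},
    {"grip": 0.5,"tx": 0,"ty": 0,"tz": -0.02,"rx": 0,"ry": 0,"rz": 0}
  ]
}}

```text
clock: 29.2
position: [0.5007, -0.2649, 0.0901]
orientation: [[0.231, 0.973, -0.001], [0.973, -0.231, 0.0], [0.0, -0.001, -1.0]]
contact_force: [0.2, -0.9, 0.5]
width: 0.751
grip_force: 0.0
```

{"op": "send_rows", "data": {
  "motion": [
    {"grip": 0.5,"tx": 0,"ty": 0,"tz": -0.03,"rx": 0,"ry": 0,"rz": 0},
    {"grip": 0.5,"tx": 0,"ty": 0,"tz": -0.04,"rx": 0,"ry": 0,"rz": 0},
    {"grip": 0.5,"tx": 0.04,"ty": -0.02,"tz": -0.02,"rx": 0,"ry": 0,"rz": 0},
    {"grip": 0.5,"tx": 0.05,"ty": -0.02,"tz": -0.01,"rx": 0,"ry": 0,"rz": 0},
    {"grip": 0.5,"tx": 0.05,"ty": -0.02,"tz": 0,"rx": 0,"ry": 0,"rz": 0}
  ]
}}

```text
clock: 29.82
position: [0.4757, -0.1144, 0.1919]
orientation: [[0.233, 0.973, 0.005], [0.973, -0.233, -0.002], [-0.001, 0.005, -1.0]]
contact_force: [0.5, 0.5, 0.0]
width: 0.751
grip_force: 0.0
```

{"op": "send_rows", "data": {
  "motion": [
    {"grip": 0.5,"tx": 0.04,"ty": -0.02,"tz": 0,"rx": 0,"ry": 0,"rz": 0},
    {"grip": 0.5,"tx": 0.02,"ty": 0,"tz": 0,"rx": 0,"ry": 0,"rz": 0},
    {"grip": 0.5,"tx": 0,"ty": 0,"tz": 0,"rx": 0,"ry": 0,"rz": 0},
    {"grip": 0.5,"tx": 0,"ty": 0,"tz": 0,"rx": 0,"ry": 0,"rz": 0},
    {"grip": 0.5,"tx": 0,"ty": 0,"tz": 0,"rx": 0,"ry": 0,"rz": 0}
  ]
}}

```text
clock: 30.45
position: [0.4697, -0.0533, 0.1906]
orientation: [[0.233, 0.973, 0.002], [0.973, -0.233, -0.001], [-0.001, 0.002, -1.0]]
contact_force: [-0.2, 0.2, -0.2]
width: 0.745
grip_force: 0.0
```

```bash
python3 - <<'E'
from h import *
s=manip.sense();print(s["clock"],s["position"])
im,P=cloud("top");z=P[...,2];cv2.imwrite("pics/end.png",cv2.resize(im[150:320,180:520],(800,400)))
for k in (-1,0,1):
    L=np.linalg.norm(P[...,:2]-well(k)[:2],axis=-1)
    m=(L<.026)&(z>.075)&(z<.11);print("head",m.sum(),P[m].mean(0) if m.any() else 0,well(k))
E
```

```text
30.45 [ 0.46973121 -0.05325765  0.19064292]
head 245 [ 0.47785382 -0.36581283  0.09298017] [ 0.4750882 -0.3692312  0.01     ]
head 231 [ 0.48459225 -0.31516466  0.09360809] [ 0.4876 -0.3167  0.01  ]
head 228 [ 0.49665812 -0.26326701  0.09374209] [ 0.5001118 -0.2641688  0.01     ]
```

View pics/end.png

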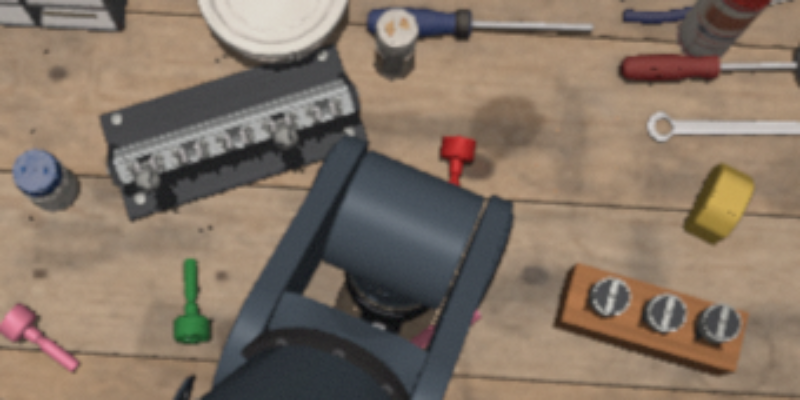

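The final view shows all three cutters upright in the block at (610,297), (667,314) and (720,323). Both countersinks are still clipped, and the jar, bottle and tape measure look undisturbed. Handing in.

```bash
python3 -c "
from workcell import manip
print(manip.hand_in())"
```

```text
the job is handed in; nothing more can be done
None
```

I handed the job in at about 30 s: all three wide-headed cutters stand upright in their own wells, and both countersinks are still clipped in the strip; the hand-in did not report a pass or fail.

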